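# Sticker two carving blanks to dry

## Robot

A 7-joint arm with a two-finger parallel gripper is mounted at the origin on the work surface. World frame = base frame: x ahead of the robot, y to its left, z up, the work surface at z = 0. Lengths are in m, angles in rad, forces in N, time in s.
With the tool pointing down it reaches from about 0.425 to 1.025 m from the base axis. Payload 9.4 kg.
Tool frame: the origin (TCP) lies on the mounting face of the last link; the fingertips stand 173 mm ahead of it and the grasp point (between the pads) lies 155 mm ahead of it (hold_point_z is the distance from the TCP to the grasp point, in m); z points along the fingers, y is the direction in which the jaws open and shut (so a half turn about z gives the same grasp; the last joint's range is limited). The gripper opens to 85 mm and grips with 20 to 120 N. Pads are 22 mm wide; open, the fingers measure 114 mm over their backs; the gripper's body (76 mm by 85 mm) begins 54 mm behind the grasp point. The pads swing forward as they close: fully open they stand 13 mm farther back than shut.
Start: joints at [1.183, 0.599, -0.003, 1.599, 0.002, 0.943, -0.08], TCP at [0.222, -0.69, 0.405] pointing down, gripper open.
Joint ranges: [-2.57, 2.57], [-0.35, 1.97], [-1.29, 1.29], [0.11, 2.56], [-1.05, 4.19], [0.11, 1.86], [-2.63, 2.63]. Speed limits (rad/s): [2.22, 2.22, 3.01, 3.01, 3.14, 3.14, 3.14].

## Interface

Orientations are given as a 3x3 rotation matrix whose columns are the frame's x, y, z axes.
In Python, from plant import observe, grab_frame, finish_job, search_frame, landmark_of, hold_point_z gives the robot as it stands.
- The arm moves only by the tool drive_tool, never from a script. Its argument "deltas" is text: rows parted by semicolons, each of 7 numbers parted by spaces: the shift along the tool's x, y, z in units of 10 cm (1.0 is 10 cm), then the turn, a rotation vector about the tool's x, y, z in units of pi/2 rad (1.0 is pi/2 rad), then the opening, from -1 (shut) to 1 (fully open). In form: dx dy dz ax ay az jaw; .... A call has 1 to 5 rows; each row is the pose to reach, as a shift and turn from the pose measured when the call began, along the tool's axes at that moment; what a row does not reach only later rows make up. A row lasts 1/8 s, in which the tool goes at most 62.5 mm and 10.7 degrees, less where a joint would pass 70% of its speed; a pose out of reach is approached as far as the arm can. A call with a number of a shift or a turn outside -1 to 1 is refused whole. A call with a gripper value outside its range is refused whole. The fingers move at their own pace and stop on an object; "newtons" is the grip in N (left out, the last holds). Time passes only in rows, so rows that repeat a pose let the fingers close. It gives the time, the measured TCP pose, the force and the opening at its end, in the units of the state.
- observe(): the state, without advancing time (a new reading comes with each control period).
- grab_frame(name): name is "side" or "top"; returns a dict with "frame" (420x560x3 uint8, red, green, blue), "camera_matrix" (3x3 intrinsics, pixels), "pose" (4x4, takes a point from camera to world coordinates). Camera axes: x right, y down, z forward; pixel columns grow to the right and rows downward; lengths in m; the calibration is good to about 2 mm. A picture is of the moment at which its call begins. There is no depth.
- finish_job(): hands the job in, once; it reports no verdict.
Trained networks look in the newest picture that a camera, given by its name, has taken for a name from the list of things; names that differ only in an ending like _2 or _b are one class to them, and where a whole thing is asked for, a point or a joint stands for the part that bears it (a point fixed in the world has none). Each returns a list of dicts, best first, with "p" (0 to 1); they miss things now and then, are a little off and sometimes report something else, mostly with a low value. They report only what shows in the picture. A call takes as long as a camera call. They do not tell look-alikes from the thing itself.
- search_frame(query, camera): "point" ([x, y, z] in m, in world coordinates, good to about 4 mm: the middle of the surface that is visible of it).
- landmark_of(query, camera): "point" ([x, y, z] in m, in world coordinates, good to about 4 mm: a listed point, or the origin of a listed thing).
The state is a dict: "t": time; "q": joint angles; "qvel": joint speeds; "joint_efforts": joint torques, N m; "ee_pos": TCP position; "tcp_rot": TCP orientation; "wrist_force": force on the tool from outside, world axes, zero at the start; "wrist_torque": the same for the moment, N m; "finger_gap": opening from 0.0 (shut) to 1.0 (fully open).
Only numpy, scipy, OpenCV 4.12 (cv2) and the standard library are available. Lean on these libraries where they do the work, as an engineer would, in place of code of your own. Each camera call takes 0.05 s, during which the arm holds its last target.

## Task

Build the drying stack on the plywood base: the longer, pale limewood blank goes across the two bearers first, centred and in line with the base, then the two sticker laths flat, square and centred across it, one straight above each bearer (either lath on either side), then the dark walnut blank on the stickers, centred and in line with the blank below, and last the iron weight, set down gently, not dropped, on the middle of the walnut. Leave the tin, the gouge and the mallet where they are.

Things in the scene. Friction and masses are not known exactly. Their poses are not given: they have to be found in the camera images.
- base: Drying base, fixed to the bench: plywood board 230 x 90 x 12 mm with two dark brown hardwood bearers screwed across it, each 24 mm wide (x), 80 mm long (y) and 20 mm high, centred 65 mm either side of the middle (x = -0.065 and +0.065), their tops 32 mm above the bench. Origin: centre of the board's underside, x along its length, y along the bearers, z up.
- lime_blank: Pale cream limewood blank with green sealed ends, a bar 200 x 55 x 32 mm (x length, y width, z height), about 0.22 kg. Origin: centre of the underside.
- walnut_blank: Dark brown walnut blank with blue sealed ends, a bar 170 x 55 x 30 mm (x length, y width, z height), about 0.2 kg. Origin: centre of the underside.
- grey_sticker: Sticker, a weathered grey oak lath 80 x 24 x 18 mm (x length, y width, z height). Origin: centre of the underside.
- red_sticker: Sticker, a red-brown lath 80 x 24 x 18 mm (x length, y width, z height). Origin: centre of the underside.
- weight: Iron weight, 0.65 to 0.95 kg: a dark green block 80 x 44 x 30 mm (x, y, z) with a round steel bar handle over its top, 12 mm thick, running along x for 56 mm between its two legs, the bar's centre line 60 mm above the underside and above the block's middle (24 mm free between the bar and the block). Origin: centre of the underside.
- tin: Round tin of end-grain sealer with a blue band, 75 mm across, 50 mm high; a bystander standing among the small things. Origin: centre of the underside.
- gouge: Carving gouge lying on the bench beyond the work: yellow-brown handle 125 mm long and 28 mm thick, steel blade 112 mm long; a bystander. Origin: at bench height under the joint of handle and blade, x towards the cutting edge.
- mallet: Carver's mallet standing on its head at the side of the bench, head 92 mm across, 240 mm high in all with the handle up; a bystander. Origin: centre of the underside.
Things that resemble listed ones, but are neither listed nor needed, are in the scene too. Of the things that look like the walnut_blank, take the one that is nearest to the robot's base at the start.

How it is judged:
By the outcome, as a careful person would: the job done as asked, in the order asked, and still so for the second after the job is handed in, with the robot touching nothing.
It also fails if it takes over 136 s, if anything falls off the work surface, if the arm or the gripper's body presses on something with over 40 N, if the wrist force passes 120 N, or if a joint passes its speed limit or range.

## Working session

There is one attempt and no reset: what is moved stays moved. The work goes in short steps, Python scripts to look and compute and a tool call to move; the robot and the scene stay as the last step left them, time stands still between calls to the robot, and variables do not carry over. Pictures are saved under pics/ and viewed, and the job is handed in when it is done.

Besides the shell and the picture viewer there is one more tool, called after "Emit:" as name(argument=value, ...) on one line, values as JSON. drive_tool: Moves the arm, as the interface text tells. Shifts and turns lie within -1 to 1; 1 stands for 10 cm of shift or pi/2 rad of turn. Its arguments: {"type":"object","properties":{"deltas":{"type":"string"},"newtons":{"type":"number"}},"required":["deltas"]}

```bash
ls; mkdir -p pics
cat > look.py <<'E'
import cv2,sys
from plant import *
def save(cam,fn):
    f=grab_frame(cam); cv2.imwrite('pics/'+fn,cv2.cvtColor(f['frame'],cv2.COLOR_RGB2BGR)); return f
E
python3 - <<'E'
from look import *
import numpy as np
np.set_printoptions(precision=4,suppress=True)
for c in ['top','side']:
    f=save(c,c+'0.png'); print(c,f['camera_matrix'],f['pose'])
    for n in ['base','lime_blank','walnut_blank','grey_sticker','red_sticker','weight','tin']:
        print(n,[(np.round(d['point'],3).tolist(),round(d['p'],2)) for d in landmark_of(n,c)])
print(observe(),hold_point_z)
E
```

```text
pics
top [[413.402    0.     283.7353]
 [  0.     413.402  210.2626]
 [  0.       0.       1.    ]] [[ 0.0021 -0.9821  0.1884  0.408 ]
 [-0.9998 -0.0054 -0.0169  0.1556]
 [ 0.0176 -0.1883 -0.982   1.2121]
 [ 0.      0.      0.      1.    ]]
base [([0.588, -0.009, -0.002], 0.95)]
lime_blank [([0.598, -0.259, -0.002], 0.85)]
walnut_blank [([0.561, 0.645, 0.003], 0.66), ([0.79, 0.336, 0.0], 0.6), ([0.603, 0.253, 0.001], 0.57)]
grey_sticker [([0.433, 0.306, -0.005], 0.47)]
red_sticker [([0.422, -0.124, 0.002], 0.54)]
weight [([0.436, 0.136, -0.003], 0.6)]
tin [([0.438, -0.319, -0.002], 0.94)]
side [[386.3569   0.     276.3889]
 [  0.     386.3569 209.093 ]
 [  0.       0.       1.    ]] [[-0.702  -0.4003  0.589  -0.0736]
 [-0.712   0.3769 -0.5924  0.8504]
 [ 0.0152 -0.8353 -0.5496  0.6683]
 [ 0.      0.      0.      1.    ]]
base [([0.594, -0.005, 0.001], 0.98)]
lime_blank [([0.601, -0.252, 0.001], 0.65)]
walnut_blank [([0.562, 0.642, -0.002], 0.78), ([0.592, -0.006, -0.0], 0.71), ([0.601, 0.252, -0.0], 0.7), ([0.791, 0.328, -0.001], 0.7)]
grey_sticker [([0.592, -0.005, 0.002], 0.72)]
red_sticker [([0.421, -0.127, 0.002], 0.66)]
weight [([0.44, 0.136, 0.003], 0.58), ([0.6, -0.253, 0.0], 0.24)]
tin [([0.44, -0.322, 0.003], 0.92)]
{'t': 0.8, 'q': array([ 1.1833,  0.5993, -0.0025,  1.5994,  0.0018,  0.9429, -0.0798]), 'qvel': array([-0.002 ,  0.0004, -0.001 ,  0.0004, -0.0006, -0.0015, -0.002 ]), 'joint_efforts': array([  0.0002, -77.6126,   1.5636, -25.8377,   0.0124,   0.0018,
         0.    ]), 'ee_pos': array([ 0.2217, -0.6903,  0.4047]), 'tcp_rot': array([[ 0.9521,  0.3059, -0.    ],
       [ 0.3059, -0.9521, -0.0001],
       [-0.0001,  0.0001, -1.    ]]), 'wrist_force': array([ 0.    , -1.5194, -0.2438]), 'wrist_torque': array([-0.0195, -0.0223,  0.0034]), 'finger_gap': 1.0004875491049054} 0.1547
```

View pics/top0.png

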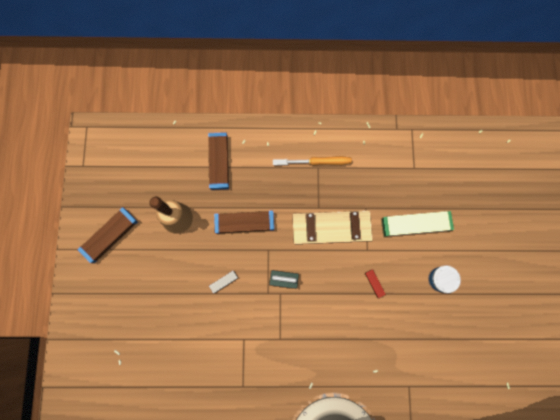

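View pics/side0.png

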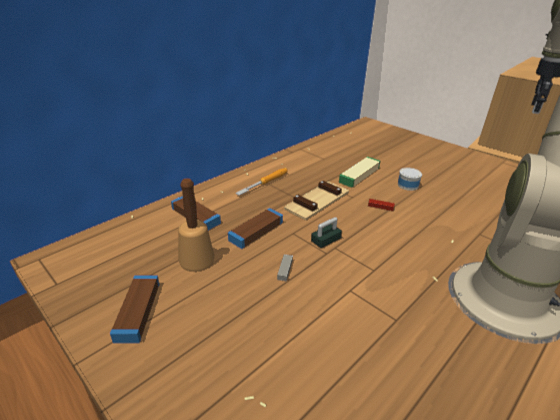

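Run:
```python
import cv2,numpy as np
a=cv2.imread('pics/top0.png')
c=cv2.resize(a[140:310,190:480],(800,469),interpolation=cv2.INTER_CUBIC); cv2.imwrite('pics/c1.png',c)
a=cv2.imread('pics/side0.png')
c=cv2.resize(a[150:290,160:430],(800,415),interpolation=cv2.INTER_CUBIC); cv2.imwrite('pics/c2.png',c)
```

```text
(no output)
```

View pics/c1.png

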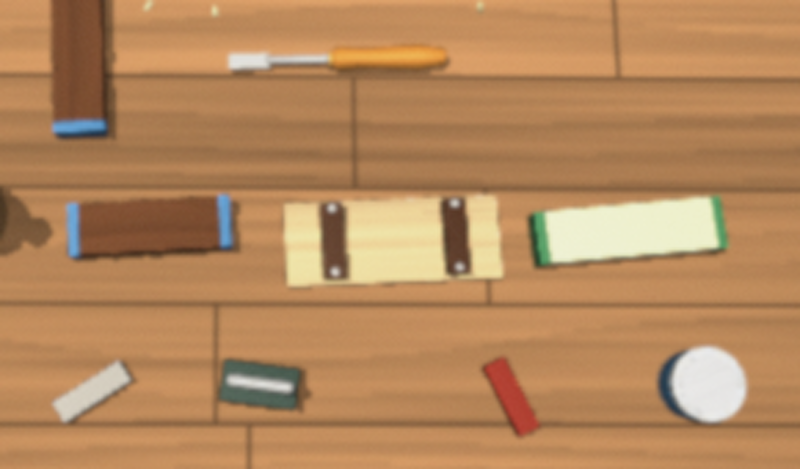

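View pics/c2.png

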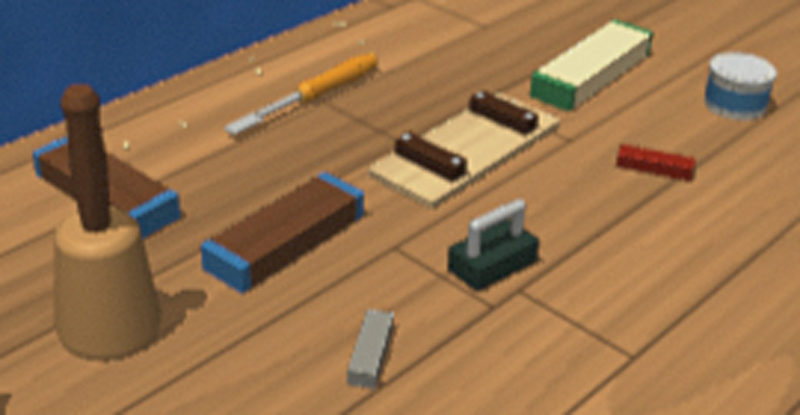

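```bash
cat > fit.py <<'E'
import cv2,numpy as np
from scipy.optimize import minimize
from look import *
def boxpts(cx,cy,L,W,z0,z1):
    return np.array([[cx+sx*L/2,cy+sy*W/2,z] for sx in(-1,1) for sy in(-1,1) for z in(z0,z1)])
def proj(f,P):
    T=np.linalg.inv(f['pose']); p=P@T[:3,:3].T+T[:3,3]; K=f['camera_matrix']
    return np.c_[K[0,0]*p[:,0]/p[:,2]+K[0,2],K[1,1]*p[:,1]/p[:,2]+K[1,2]]
def xf(P,x,y,a):
    c,s=np.cos(a),np.sin(a); return P@np.array([[c,-s,0],[s,c,0],[0,0,1]]).T+[x,y,0]
S=8
def render(f,boxes,pose,roi):
    x0,y0,x1,y1=roi; m=np.zeros(((y1-y0)*S,(x1-x0)*S),np.uint8)
    for b in boxes:
        p=(proj(f,xf(b,*pose))-[x0-.5,y0-.5])*S-.5   # pixel centre integer convention
        h=cv2.convexHull(p.astype(np.float32)); cv2.fillConvexPoly(m,np.round(h*16).astype(np.int32),255,shift=4)
    return cv2.resize(m,(x1-x0,y1-y0),interpolation=cv2.INTER_AREA)/255.
def roi_of(f,boxes,pose,pad=14):
    p=np.vstack([proj(f,xf(b,*pose)) for b in boxes]); h,w=f['frame'].shape[:2]
    a=np.floor(p.min(0)-pad).astype(int); b=np.ceil(p.max(0)+pad).astype(int)
    return max(a[0],0),max(a[1],0),min(b[0],w),min(b[1],h)
def gc_mask(f,boxes,pose,roi):
    # soft mask: upsample, grabcut seeded by the coarse pose
    x0,y0,x1,y1=roi; U=4
    im=cv2.cvtColor(f['frame'],cv2.COLOR_RGB2BGR)[y0:y1,x0:x1]
    im=cv2.resize(im,None,fx=U,fy=U,interpolation=cv2.INTER_CUBIC)
    r=(render(f,boxes,pose,roi)>.5).astype(np.uint8); r=cv2.resize(r,None,fx=U,fy=U,interpolation=cv2.INTER_NEAREST)
    k=lambda n:np.ones((n,n),np.uint8)
    m=np.full(r.shape,cv2.GC_BGD,np.uint8); m[cv2.dilate(r,k(8*U))>0]=cv2.GC_PR_BGD; m[r>0]=cv2.GC_PR_FGD
    e=cv2.erode(r,k(2*U+1)) ; m[e>0]=cv2.GC_PR_FGD; m[cv2.erode(r,k(4*U))>0]=cv2.GC_FGD
    cv2.grabCut(im,m,None,np.zeros((1,65)),np.zeros((1,65)),5,cv2.GC_INIT_WITH_MASK)
    fg=((m==1)|(m==3)).astype(np.float32)
    return cv2.resize(fg,(x1-x0,y1-y0),interpolation=cv2.INTER_AREA)
def fit(frames,boxes,pose0,maskfn=gc_mask,it=2):
    pose=np.array(pose0,float)
    for _ in range(it):
        R=[(f,roi_of(f,boxes,pose)) for f in frames]; M=[maskfn(f,boxes,pose,r) for f,r in R]
        def cost(v):
            return sum(((render(f,boxes,v*[.01,.01,.1],r)-m)**2).sum() for (f,r),m in zip(R,M))
        v0=pose/[.01,.01,.1]
        res=minimize(cost,v0,method='Nelder-Mead',options=dict(initial_simplex=v0+np.vstack([np.zeros(3),np.eye(3)*[.8,.8,1]]),xatol=.005,fatol=.01))
        pose=res.x*[.01,.01,.1]
    return pose,res.fun
def overlay(frames,names,items,fn):
    out=[]
    for f in frames:
        im=cv2.resize(cv2.cvtColor(f['frame'],cv2.COLOR_RGB2BGR),None,fx=4,fy=4,interpolation=cv2.INTER_CUBIC)
        for boxes,pose in items:
            for b in boxes:
                p=(proj(f,xf(b,*pose))+.5)*4-.5
                for i in range(8):
                    for j in range(i+1,8):
                        if bin(i^j).count('1')==1: cv2.line(im,tuple(np.round(p[i]*16).astype(int)),tuple(np.round(p[j]*16).astype(int)),(255,0,255),1,cv2.LINE_AA,4)
        out.append(im)
    return out
OBJ=dict(lime=[boxpts(0,0,.2,.055,0,.032)],walnut=[boxpts(0,0,.17,.055,0,.03)],grey=[boxpts(0,0,.08,.024,0,.018)],red=[boxpts(0,0,.08,.024,0,.018)],
 weight=[boxpts(0,0,.08,.044,0,.03)],board=[boxpts(0,0,.23,.09,0,.012)],bearers=[boxpts(s*.065,0,.024,.08,.012,.032) for s in(-1,1)])
E
cat > s1.py <<'E'
from fit import *
fr=[grab_frame('top'),grab_frame('side')]
d2=np.pi/180
init=dict(lime=(.599,-.255,4*d2),walnut=(.602,.252,2*d2),grey=(.433,.306,-30*d2+0),red=(.421,-.126,20*d2),weight=(.437,.136,-5*d2),board=(.591,-.007,2*d2),bearers=(.591,-.007,2*d2))
# yaw of the long axis given in image terms (world y direction ~ -col): measured below
yaw=dict(lime=93,walnut=92,grey=120,red=28,weight=86,board=92,bearers=92)
def dark(f,boxes,pose,roi):
    x0,y0,x1,y1=roi; g=f['frame'][y0:y1,x0:x1].astype(float).mean(2); r=render(f,boxes,pose,roi)
    n=(cv2.dilate((r>.3).astype(np.uint8),np.ones((9,9)))>0)
    m=np.clip((150-g)/90,0,1)*n
    return m
items=[];res={}
for n in init:
    p0=(init[n][0],init[n][1],yaw[n]*d2)
    for k,F in (('both',fr),('top',fr[:1]),('side',fr[1:])):
        p,c=fit(F,OBJ[n],p0); print(n,k,np.round(p[:2],4),round(np.degrees(p[2]),2),round(c,1))
        if k=='both': res[n]=p.tolist(); items.append((OBJ[n],p))
import json; json.dump(res,open('poses.json','w'))
o=overlay(fr,0,items,0)
cv2.imwrite('pics/o_top.png',cv2.resize(o[0][590:1210,780:1900],(800,443),interpolation=cv2.INTER_AREA))
cv2.imwrite('pics/o_side.png',cv2.resize(o[1][600:1140,880:1620],(800,584),interpolation=cv2.INTER_AREA))
E
python3 s1.py
```

```text
lime both [ 0.5994 -0.2562] 95.34 65.4
lime top [ 0.6004 -0.2571] 95.53 13.4
lime side [ 0.5953 -0.2488] 95.24 16.9
walnut both [0.6015 0.252 ] 93.57 46.4
walnut top [0.6023 0.2509] 93.31 14.9
walnut side [0.6    0.2546] 93.66 7.5
grey both [0.4296 0.3094] 122.58 25.6
grey top [0.4303 0.3088] 122.81 6.1
grey side [0.4282 0.3106] 122.56 12.1
red both [ 0.4261 -0.1263] 26.13 39.4
red top [ 0.4262 -0.1277] 26.02 9.3
red side [ 0.424  -0.1226] 24.48 4.0
weight both [0.4377 0.135 ] 84.49 73.6
weight top [0.4373 0.1328] 84.03 31.2
weight side [0.4371 0.1366] 86.14 34.9
board both [ 0.591  -0.0071] 92.88 172.6
board top [ 0.5908 -0.0069] 92.71 26.9
board side [ 0.596  -0.0116] 93.26 94.3
bearers both [ 0.5897 -0.0066] 92.52 80.8
bearers top [ 0.59   -0.0075] 92.68 13.7
bearers side [ 0.5868 -0.002 ] 92.64 24.9
```

View pics/o_top.png

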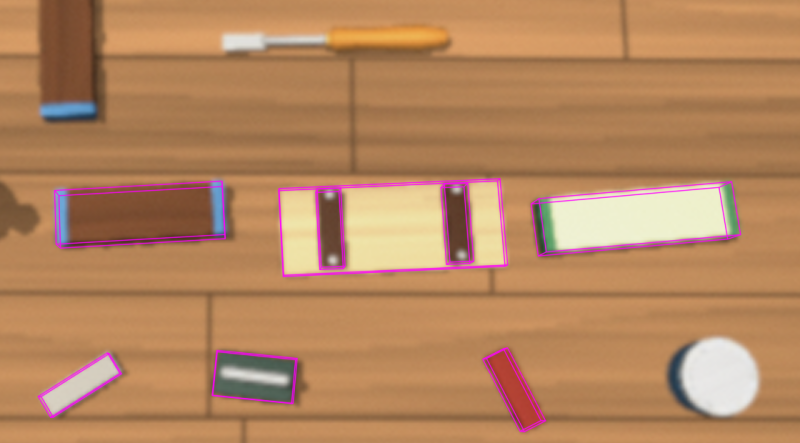

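View pics/o_side.png

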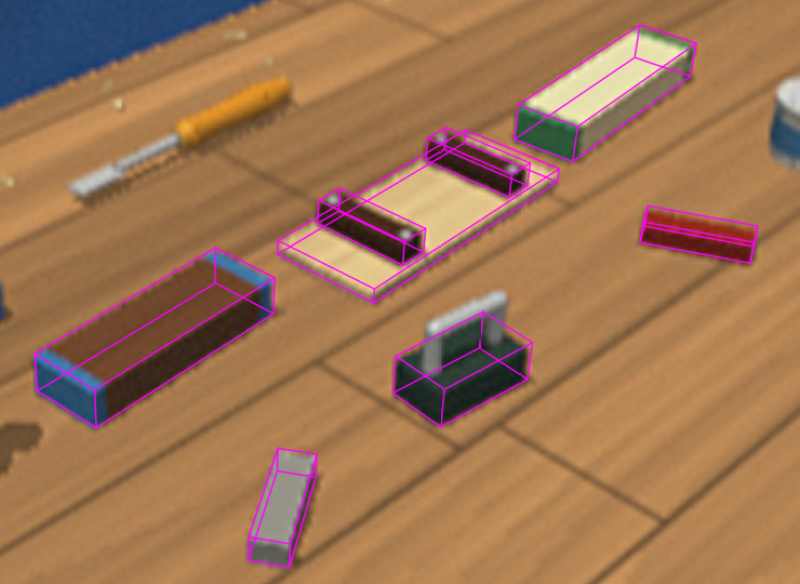

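```bash
cat > go.py <<'E'
# usage: go.py x y z_grasp jawdeg -> deltas in tool units to the goal
import sys,numpy as np
from scipy.spatial.transform import Rotation as Ro
from plant import observe,hold_point_z
x,y,z,j=map(float,sys.argv[1:5]); o=observe(); R=np.array(o['tcp_rot']); p=np.array(o['ee_pos'])
a=np.radians(j); yv=np.array([np.cos(a),np.sin(a),0]); zv=np.array([0,0,-1.]); G=np.c_[np.cross(yv,zv),yv,zv]
d=R.T@(np.array([x,y,z+hold_point_z])-p)*10; r=Ro.from_matrix(R.T@G).as_rotvec()/(np.pi/2)
print('t',round(o['t'],2),'q1,q7',np.round(np.array(o['q'])[[0,6]],2),'grasp',np.round(p+R[:,2]*hold_point_z,4),'jawdeg',round(np.degrees(np.arctan2(R[1,1],R[0,1])),2),'F',np.round(o['wrist_force'],1),'gap',round(o['finger_gap'],3))
print('delta',np.round(d,3),'rot',np.round(r,3))
E
python3 go.py 0.5995 -0.255 0.10 5.3
```

```text
t 0.9 q1,q7 [ 1.18 -0.08] grasp [ 0.2217 -0.6903  0.25  ] jawdeg -72.19 F [-0.2  0.2  1. ] gap 0.999
delta [ 4.928 -2.989  1.5  ] rot [-0.     0.    -0.861]
```

Emit:
drive_tool(deltas="1 -0.6 0.3 0 0 -0.23 1;1 -0.6 0.3 0 0 -0.23 1", newtons=40)

```text
t: 1.15
ee_pos: [0.2993, -0.6015, 0.3744]
tcp_rot: [[0.779, 0.626, 0.001], [0.626, -0.779, -0.001], [0.0, 0.001, -1.0]]
wrist_force: [0.9, -0.1, -0.4]
finger_gap: 0.998
```

```bash
python3 go.py 0.5995 -0.255 0.10 5.3
```

```text
t 1.15 q1,q7 [1.09 0.06] grasp [ 0.2993 -0.6016  0.2197] jawdeg -51.21 F [ 0.9 -0.1 -0.4] gap 0.998
delta [ 4.511 -0.821  1.197] rot [ 0.     0.    -0.628]
```

```bash
cat >> go.py <<'E'
if len(sys.argv)>5:
    rv=Ro.from_matrix(R.T@G).as_rotvec(); step=np.array([x,y,z+hold_point_z])-p
    n=int(sys.argv[5]) or 1
    while 1:
        ok=True; rows=[]
        for k in range(n):
            Rk=R@Ro.from_rotvec(rv*k/n).as_matrix(); dd=Rk.T@step/n*10
            if abs(dd).max()>.97: ok=False
            rows.append(np.r_[dd,rv/n/(np.pi/2)])
        if ok: break
        n+=1
    need=max(int(np.ceil(np.linalg.norm(step)/n/.0625)),int(np.ceil(np.degrees(np.linalg.norm(rv))/n/10.7)))
    for r in rows: print(' '.join('%.2f'%v for v in r),'rows',need)
E
python3 go.py 0.5995 -0.255 0.08 5.3 1
```

```text
t 1.15 q1,q7 [1.09 0.06] grasp [ 0.2993 -0.6016  0.2197] jawdeg -51.21 F [ 0.9 -0.1 -0.4] gap 0.998
delta [ 4.511 -0.821  1.397] rot [ 0.     0.    -0.628]
0.90 -0.16 0.28 0.00 0.00 -0.13 rows 2
0.92 0.02 0.28 0.00 0.00 -0.13 rows 2
0.90 0.20 0.28 0.00 0.00 -0.13 rows 2
0.84 0.37 0.28 0.00 0.00 -0.13 rows 2
0.75 0.52 0.28 0.00 0.00 -0.13 rows 2
```

Emit:
drive_tool(deltas="0.9 -0.16 0.28 0 0 -0.13 1;0.9 -0.16 0.28 0 0 -0.13 1")

```text
t: 1.4
ee_pos: [0.3616, -0.5299, 0.3458]
tcp_rot: [[0.632, 0.775, 0.001], [0.775, -0.632, 0.001], [0.002, 0.0, -1.0]]
wrist_force: [0.5, -0.4, 0.6]
finger_gap: 1.001
```

Emit:
drive_tool(deltas="0.92 0.02 0.28 0 0 -0.13 1;0.92 0.02 0.28 0 0 -0.13 1")

```text
t: 1.65
ee_pos: [0.423, -0.4575, 0.3175]
tcp_rot: [[0.457, 0.89, 0.002], [0.89, -0.457, 0.002], [0.003, 0.001, -1.0]]
wrist_force: [0.3, -0.6, -0.6]
finger_gap: 1.002
```

Emit:
drive_tool(deltas="0.9 0.2 0.28 0 0 -0.13 1;0.9 0.2 0.28 0 0 -0.13 1")

```text
t: 1.9
ee_pos: [0.4838, -0.384, 0.2892]
tcp_rot: [[0.261, 0.965, 0.003], [0.965, -0.261, 0.003], [0.004, 0.002, -1.0]]
wrist_force: [-0.9, -0.6, -0.2]
finger_gap: 1.004
```

Emit:
drive_tool(deltas="0.84 0.37 0.28 0 0 -0.13 1;0.84 0.37 0.28 0 0 -0.13 1")

```text
t: 2.15
ee_pos: [0.5433, -0.3099, 0.261]
tcp_rot: [[0.055, 0.998, 0.004], [0.998, -0.055, 0.005], [0.005, 0.003, -1.0]]
wrist_force: [0.6, -0.7, 1.1]
finger_gap: 1.002
```

```bash
python3 go.py 0.5995 -0.255 0.08 5.3 1
```

```text
t 2.15 q1,q7 [0.61 0.08] grasp [ 0.5438 -0.3091  0.1063] jawdeg -3.15 F [ 0.6 -0.7  1.1] gap 1.002
delta [0.577 0.53  0.268] rot [ 0.002 -0.003 -0.094]
0.58 0.53 0.27 0.00 -0.00 -0.09 rows 2
```

Emit:
drive_tool(deltas="0.58 0.53 0.27 0 0 -0.09 1;0.58 0.53 0.27 0 0 -0.09 1;0.58 0.53 0.27 0 0 -0.09 1;0.58 0.53 0.27 0 0 -0.09 1")

```text
t: 2.65
ee_pos: [0.5985, -0.2563, 0.2346]
tcp_rot: [[-0.084, 0.996, 0.003], [0.996, 0.084, 0.003], [0.003, 0.003, -1.0]]
wrist_force: [0.2, 0.0, 0.4]
finger_gap: 0.994
```

```bash
python3 go.py 0.5995 -0.255 0.022 5.3 1
```

```text
t 2.65 q1,q7 [0.5  0.08] grasp [ 0.5989 -0.2558  0.0799] jawdeg 4.81 F [0.2 0.  0.4] gap 0.994
delta [0.01  0.009 0.579] rot [ 0.002 -0.002 -0.005]
0.01 0.01 0.58 0.00 -0.00 -0.01 rows 1
```

Descend slowly, then close.

Emit:
drive_tool(deltas="0.01 0.01 0.3 0 0 0 1;0.01 0.01 0.58 0 0 0 1;0.01 0.01 0.58 0 0 0 1")

```text
t: 3.02
ee_pos: [0.5979, -0.2566, 0.1755]
tcp_rot: [[-0.081, 0.997, -0.001], [0.997, 0.081, 0.003], [0.003, -0.0, -1.0]]
wrist_force: [-0.0, 0.4, 0.3]
finger_gap: 1.0
```

Emit:
drive_tool(deltas="0 0 0 0 0 0 -1;0 0 0 0 0 0 -1;0 0 0 0 0 0 -1;0 0 0 0 0 0 -1;0 0 0 0 0 0 -1", newtons=40)

```text
t: 3.65
ee_pos: [0.5981, -0.2574, 0.1771]
tcp_rot: [[-0.08, 0.997, 0.001], [0.997, 0.08, 0.002], [0.002, 0.001, -1.0]]
wrist_force: [-0.5, -1.3, 6.5]
finger_gap: 0.634
```

```bash
python3 go.py 0.5995 -0.255 0.022 5.3 1
```

```text
t 3.65 q1,q7 [0.47 0.04] grasp [ 0.5983 -0.2572  0.0224] jawdeg 4.61 F [-0.5 -1.3  6.5] gap 0.634
delta [0.023 0.016 0.004] rot [ 0.001 -0.001 -0.008]
0.02 0.02 0.00 0.00 -0.00 -0.01 rows 1
```

Emit:
drive_tool(deltas="0 0 -0.8 0 0 0 -1;0 0 -0.8 0 0 0 -1;0 0 -0.8 0 0 0 -1")

```text
t: 4.03
ee_pos: [0.5982, -0.2578, 0.2587]
tcp_rot: [[-0.08, 0.997, 0.004], [0.997, 0.08, 0.001], [0.0, 0.004, -1.0]]
wrist_force: [-0.2, 0.4, -2.6]
finger_gap: 0.636
```

```bash
python3 go.py 0.590 -0.008 0.1 2.65 1
python3 - <<'E'
from look import *
f=save('side','l1.png')
E
```

```text
t 4.03 q1,q7 [0.51 0.09] grasp [ 0.5988 -0.2577  0.104 ] jawdeg 4.59 F [-0.2  0.4 -2.6] gap 0.636
delta [2.497 0.118 0.041] rot [ 0.002 -0.     0.022]
0.83 0.04 0.01 0.00 -0.00 0.01 rows 2
0.83 0.03 0.01 0.00 -0.00 0.01 rows 2
0.83 0.02 0.01 0.00 -0.00 0.01 rows 2
```

View pics/l1.png

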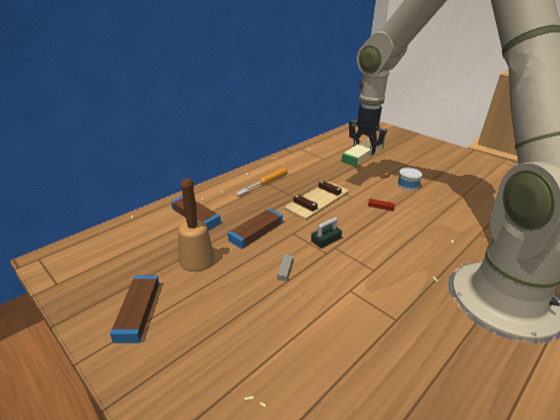

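The lime bar is held and lifted (side px ~360,152). I carry it to the base.

Emit:
drive_tool(deltas="0.83 0.04 0 0 0 0.01 -1;0.83 0.04 0 0 0 0.01 -1")

```text
t: 4.32
ee_pos: [0.5944, -0.1705, 0.2556]
tcp_rot: [[-0.068, 0.998, -0.001], [0.998, 0.068, 0.004], [0.004, -0.001, -1.0]]
wrist_force: [-0.2, -1.1, -1.9]
finger_gap: 0.634
```

Emit:
drive_tool(deltas="0.83 0.03 0 0 0 0.01 -1;0.83 0.03 0 0 0 0.01 -1")

```text
t: 4.58
ee_pos: [0.5911, -0.0835, 0.2544]
tcp_rot: [[-0.057, 0.998, -0.004], [0.998, 0.057, 0.006], [0.007, -0.004, -1.0]]
wrist_force: [0.8, -0.3, -2.7]
finger_gap: 0.635
```

Emit:
drive_tool(deltas="0.83 0.02 0 0 0 0 -1;0.83 0.02 0 0 0 0 -1;0.83 0.02 0 0 0 0 -1;0.83 0.02 0 0 0 0 -1")

```text
t: 5.08
ee_pos: [0.5881, -0.0013, 0.2538]
tcp_rot: [[-0.056, 0.998, -0.006], [0.998, 0.056, 0.005], [0.006, -0.006, -1.0]]
wrist_force: [0.3, -0.9, -2.7]
finger_gap: 0.634
```

```bash
python3 go.py 0.590 -0.008 0.065 2.65 1
python3 - <<'E'
from look import *
f=save('side','l2.png');f=save('top','l2t.png')
import cv2,numpy as np
a=cv2.resize(cv2.imread('pics/l2.png')[120:240,230:400],(560,395)); b=cv2.resize(cv2.imread('pics/l2t.png')[150:300,250:400],(395,395))
cv2.imwrite('pics/l2c.png',cv2.resize(np.hstack([a,b]),(800,331)))
E
```

```text
t 5.08 q1,q7 [ 0.07 -0.32] grasp [ 5.872e-01 -5.000e-04  9.910e-02] jawdeg 3.23 F [ 0.3 -0.9 -2.7] gap 0.634
delta [-0.07   0.017  0.341] rot [-0.004 -0.004  0.006]
-0.07 0.02 0.34 -0.00 -0.00 0.01 rows 1
```

View pics/l2c.png

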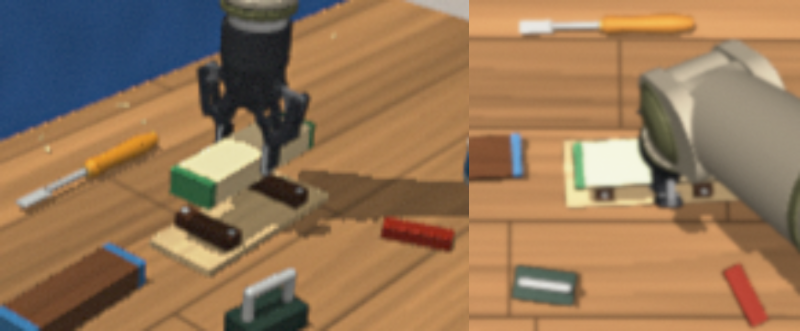

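Emit:
drive_tool(deltas="-0.07 0.02 0.2 0 0 0.01 -1;-0.07 0.02 0.4 -0.004 -0.004 0.01 -1;-0.07 0.02 0.4 -0.004 -0.004 0.01 -1;-0.07 0.02 0.4 -0.004 -0.004 0.01 -1")

```text
t: 5.68
ee_pos: [0.5905, -0.0091, 0.2139]
tcp_rot: [[-0.038, 0.999, 0.001], [0.999, 0.038, -0.001], [-0.001, 0.001, -1.0]]
wrist_force: [-0.5, -0.8, -2.5]
finger_gap: 0.632
```

```bash
python3 go.py 0.590 -0.008 0.0545 2.65 1
```

```text
t 5.67 q1,q7 [ 0.05 -0.35] grasp [ 0.5906 -0.0092  0.0592] jawdeg 2.2 F [-0.5 -0.8 -2.5] gap 0.632
delta [ 0.012 -0.005  0.047] rot [ 0.001  0.    -0.005]
0.01 -0.00 0.05 0.00 0.00 -0.00 rows 1
```

Emit:
drive_tool(deltas="0.012 -0.005 0.025 0 0 -0.005 -1;0.012 -0.005 0.04 0 0 -0.005 -1;0.012 -0.005 0.055 0 0 -0.005 -1;0.012 -0.005 0.055 0 0 -0.005 -1")

```text
t: 6.18
ee_pos: [0.59, -0.008, 0.2091]
tcp_rot: [[-0.046, 0.999, 0.002], [0.999, 0.046, -0.001], [-0.001, 0.002, -1.0]]
wrist_force: [-1.0, -0.1, 4.8]
finger_gap: 0.634
```

```bash
python3 go.py 0.590 -0.008 0.0545 2.65 1
```

```text
t 6.17 q1,q7 [ 0.05 -0.35] grasp [ 0.5903 -0.0081  0.0544] jawdeg 2.64 F [-1.  -0.1  4.8] gap 0.634
delta [-0.    -0.    -0.001] rot [ 0.001  0.001 -0.   ]
-0.00 -0.00 -0.00 0.00 0.00 -0.00 rows 1
```

Emit:
drive_tool(deltas="0 0 0 0 0 0 0.2;0 0 0 0 0 0 1;0 0 0 0 0 0 1")

```text
t: 6.55
ee_pos: [0.5902, -0.0079, 0.2091]
tcp_rot: [[-0.046, 0.999, 0.002], [0.999, 0.046, -0.001], [-0.001, 0.002, -1.0]]
wrist_force: [-0.4, -0.0, 0.8]
finger_gap: 0.996
```

Emit:
drive_tool(deltas="0 0 -0.5 0 0 0 1;0 0 -0.9 0 0 0 1;0 0 -0.9 0 0 0 1")

```text
t: 6.92
ee_pos: [0.5909, -0.0079, 0.3021]
tcp_rot: [[-0.046, 0.999, 0.007], [0.999, 0.046, -0.0], [-0.001, 0.007, -1.0]]
wrist_force: [0.3, 0.2, 0.5]
finger_gap: 1.004
```

```bash
python3 go.py 0.4255 -0.126 0.09 -63.8 1
```

```text
t 6.92 q1,q7 [ 0.1 -0.3] grasp [ 0.592  -0.008   0.1474] jawdeg 2.62 F [0.3 0.2 0.5] gap 1.004
delta [-1.104 -1.71   0.562] rot [ 0.004 -0.002  0.738]
-0.55 -0.85 0.28 0.00 -0.00 0.37 rows 4
-0.93 -0.41 0.28 0.00 -0.00 0.37 rows 4
```

Emit:
drive_tool(deltas="-0.55 -0.85 0.1 0 0 0.37 1;-0.55 -0.85 0.1 0 0 0.37 1;-0.55 -0.85 0.1 0 0 0.37 1;-0.55 -0.85 0.1 0 0 0.37 1")

```text
t: 7.42
ee_pos: [0.5084, -0.0668, 0.291]
tcp_rot: [[0.51, 0.86, 0.007], [0.86, -0.51, -0.001], [0.003, 0.006, -1.0]]
wrist_force: [-0.4, 0.8, 0.1]
finger_gap: 1.002
```

Emit:
drive_tool(deltas="-0.93 -0.41 0.46 0 0 0.37 1;-0.93 -0.41 0.46 0 0 0.37 1;-0.93 -0.41 0.46 0 0 0.37 1;-0.93 -0.41 0.46 0 0 0.37 1")

```text
t: 7.92
ee_pos: [0.4264, -0.1257, 0.244]
tcp_rot: [[0.897, 0.442, 0.006], [0.442, -0.897, -0.001], [0.005, 0.003, -1.0]]
wrist_force: [0.3, 1.0, -0.0]
finger_gap: 1.001
```

```bash
python3 go.py 0.4255 -0.126 0.06 -63.8 1
cat > s2.py <<'E'
from fit import *
import json
fr=[grab_frame('top'),grab_frame('side')]
up=lambda b,z:[x+[0,0,z] for x in b]
def rep(n,boxes,p0):
    for k,F in (('both',fr),('top',fr[:1]),('side',fr[1:])):
        p,c=fit(F,boxes,p0); print(n,k,np.round(p[:2],4),round(np.degrees(p[2]),2),round(c,1))
    return p
def crops(items,fn,cx=.59,cy=-.007,cz=.05,h=(50,40)):
    o=overlay(fr,0,items,0); out=[]
    for f,im in zip(fr,o):
        u,v=(proj(f,np.array([[cx,cy,cz]]))[0]*4).astype(int)
        c=im[max(v-4*h[1],0):v+4*h[1],max(u-4*h[0],0):u+4*h[0]]; out.append(cv2.resize(c,(400,320)))
    cv2.imwrite('pics/'+fn,np.hstack(out))
E
python3 - <<'E'
from s2 import *
d=np.pi/180
B=[.5903,-.0068,92.65*d]
rep('red',OBJ['red'],[.4255,-.126,26*d])
crops([(OBJ['board'],B),(up(OBJ['lime'],.032),B)],'k1.png')
E
```

```text
t 7.92 q1,q7 [ 0.15 -0.9 ] grasp [ 0.4274 -0.1258  0.0893] jawdeg -63.77 F [ 0.3  1.  -0. ] gap 1.001
delta [-0.011 -0.002  0.293] rot [ 0.002 -0.003  0.   ]
-0.01 -0.00 0.29 0.00 -0.00 0.00 rows 1
red both [ 0.4267 -0.1269] 25.65 101.9
red top [ 0.426  -0.1292] 28.56 61.7
red side [ 0.4244 -0.1222] 24.45 2.2
```

View pics/k1.png

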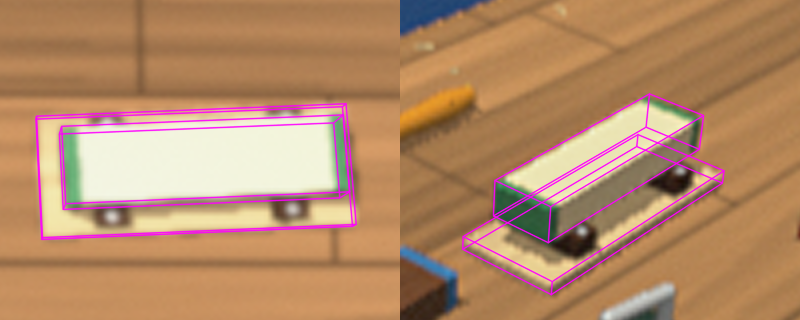

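Run:
```python
from s2 import *
d=np.pi/180
B=[.5903,-.0068,92.65*d]
rep('lime',up(OBJ['lime'],.032),B)
rep('board',OBJ['board']+up(OBJ['lime'],.032),B)
```

```text
lime both [ 0.5913 -0.0069] 93.36 222.0
lime top [ 0.5923 -0.0078] 93.39 61.3
lime side [ 0.5873 -0.0009] 93.77 129.6
board both [ 0.5912 -0.0077] 93.07 128.6
board top [ 0.591  -0.0077] 92.82 38.5
board side [ 0.5934 -0.0111] 93.9 87.0
```

Emit:
drive_tool(deltas="-0.01 0 0.3 0 0 0 1;-0.01 0 0.68 0 0 0 1;-0.01 0 0.68 0 0 0 1;-0.01 0 0.68 0 0 0 1")

```text
t: 8.62
ee_pos: [0.4251, -0.1279, 0.1885]
tcp_rot: [[0.894, 0.448, -0.008], [0.447, -0.894, -0.014], [-0.013, 0.009, -1.0]]
wrist_force: [-0.3, -0.5, -0.2]
finger_gap: 1.002
```

```bash
python3 go.py 0.4255 -0.126 0.021 -63.8 1
```

```text
t 8.62 q1,q7 [ 0.23 -1.73] grasp [ 0.4239 -0.13    0.0338] jawdeg -63.41 F [-0.3 -0.5 -0.2] gap 1.002
delta [ 0.014 -0.016  0.128] rot [0.006 0.008 0.004]
0.01 -0.02 0.13 0.01 0.01 0.00 rows 1
```

Emit:
drive_tool(deltas="0.015 -0.016 0.13 0.006 0.008 0.004 1;0.015 -0.016 0.13 0.006 0.008 0.004 1;0.015 -0.016 0.13 0.006 0.008 0.004 1;0.015 -0.016 0.13 0.006 0.008 0.004 1")

```text
t: 9.12
ee_pos: [0.4259, -0.1259, 0.1757]
tcp_rot: [[0.896, 0.443, 0.0], [0.443, -0.896, -0.0], [-0.0, 0.0, -1.0]]
wrist_force: [0.4, 0.7, -0.3]
finger_gap: 1.003
```

```bash
python3 go.py 0.4255 -0.126 0.021 -63.8 1;python3 -c "
from plant import observe;print(observe()['q'])"
```

```text
t 9.12 q1,q7 [ 0.26 -2.09] grasp [ 0.4259 -0.1259  0.021 ] jawdeg -63.7 F [ 0.4  0.7 -0.3] gap 1.003
delta [-0.004 -0.001 -0.   ] rot [0.    0.    0.001]
-0.00 -0.00 -0.00 0.00 0.00 0.00 rows 1
[ 0.26276602  0.71714513 -0.1491928   2.3837372   1.13132002  0.10826091
 -2.09088515]
```

Emit:
drive_tool(deltas="0 0 0 0 0 0 -1;0 0 0 0 0 0 -1;0 0 0 0 0 0 -1;0 0 0 0 0 0 -1;0 0 0 0 0 0 -1", newtons=40)

```text
t: 9.75
ee_pos: [0.4259, -0.1258, 0.1759]
tcp_rot: [[0.896, 0.443, 0.0], [0.443, -0.896, -0.0], [0.0, 0.0, -1.0]]
wrist_force: [-0.5, -0.6, 4.9]
finger_gap: 0.268
```

Emit:
drive_tool(deltas="0 0 -0.4 0 0 0 -1;0 0 -0.8 0 0 0 -1;0 0 -0.8 0 0 0 -1;0 0 -0.8 0 0 0 -1")

```text
t: 10.25
ee_pos: [0.4256, -0.1263, 0.2557]
tcp_rot: [[0.897, 0.442, 0.001], [0.442, -0.897, -0.001], [0.0, 0.001, -1.0]]
wrist_force: [0.0, -0.5, 0.1]
finger_gap: 0.268
```

```bash
python3 go.py 0.5845 -0.072 0.13 -87.35 1;python3 -c "
from plant import observe;print(observe()['q'])"
python3 - <<'E'
from look import *
f=save('side','l3.png')
import cv2
cv2.imwrite('pics/l3c.png',cv2.resize(cv2.imread('pics/l3.png')[110:290,300:540],(720,540)))
E
```

```text
t 10.25 q1,q7 [ 0.57 -1.83] grasp [ 0.4257 -0.1264  0.101 ] jawdeg -63.76 F [ 0.  -0.5  0.1] gap 0.268
delta [ 1.666  0.216 -0.289] rot [ 0.    -0.     0.262]
0.83 0.11 -0.14 0.00 -0.00 0.13 rows 2
0.84 -0.06 -0.14 0.00 -0.00 0.13 rows 2
[ 0.56843425  0.59354533 -0.5765901   2.33063988  0.83368942  0.42519195
 -1.82567947]
```

View pics/l3c.png

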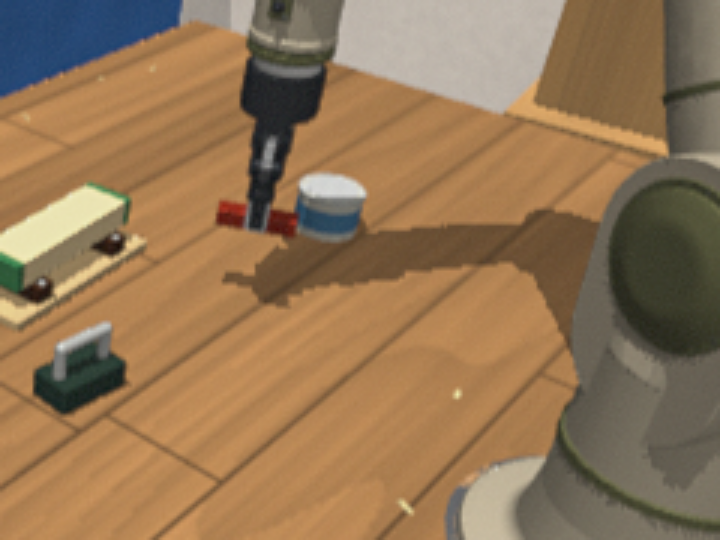

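```bash
python3 go.py 0.5935 -0.072 0.125 -87.35 1
```

```text
t 10.3 q1,q7 [ 0.57 -1.83] grasp [ 0.4255 -0.1262  0.1006] jawdeg -63.72 F [ 0.3 -0.1 -0.5] gap 0.273
delta [ 1.745  0.258 -0.245] rot [0.    0.    0.263]
0.87 0.13 -0.12 0.00 0.00 0.13 rows 2
0.88 -0.05 -0.12 0.00 0.00 0.13 rows 2
```

Emit:
drive_tool(deltas="0.87 0.13 -0.2 0 0 0.13 -1;0.87 0.13 -0.2 0 0 0.13 -1;0.87 0.13 -0.2 0 0 0.13 -1")

```text
t: 10.68
ee_pos: [0.5111, -0.0979, 0.2744]
tcp_rot: [[0.967, 0.254, 0.0], [0.254, -0.967, 0.0], [0.0, -0.0, -1.0]]
wrist_force: [-1.0, 0.2, -0.6]
finger_gap: 0.272
```

Emit:
drive_tool(deltas="0.88 -0.05 -0.05 0 0 0.13 -1;0.88 -0.05 -0.05 0 0 0.13 -1;0.88 -0.05 -0.05 0 0 0.13 -1;0.88 -0.05 -0.05 0 0 0.13 -1")

```text
t: 11.18
ee_pos: [0.5934, -0.0711, 0.278]
tcp_rot: [[0.999, 0.053, -0.003], [0.053, -0.999, -0.001], [-0.003, 0.001, -1.0]]
wrist_force: [-1.3, -0.4, 0.3]
finger_gap: 0.269
```

```bash
python3 go.py 0.5935 -0.072 0.092 -87.35 1
```

```text
t 11.18 q1,q7 [ 0.4  -2.05] grasp [ 0.5929 -0.0712  0.1233] jawdeg -86.96 F [-1.3 -0.4  0.3] gap 0.269
delta [0.001 0.009 0.313] rot [0.    0.002 0.004]
0.00 0.01 0.31 0.00 0.00 0.00 rows 1
```

Emit:
drive_tool(deltas="0 0.01 0.2 0 0.002 0.004 -1;0 0.01 0.32 0 0.002 0.004 -1;0 0.01 0.32 0 0.002 0.004 -1;0 0.01 0.32 0 0.002 0.004 -1")

```text
t: 11.68
ee_pos: [0.5933, -0.0722, 0.2464]
tcp_rot: [[0.999, 0.047, 0.0], [0.047, -0.999, -0.001], [0.0, 0.001, -1.0]]
wrist_force: [0.8, -0.4, 0.5]
finger_gap: 0.271
```

```bash
python3 go.py 0.5935 -0.072 0.085 -87.35 1
```

```text
t 11.68 q1,q7 [ 0.37 -2.1 ] grasp [ 0.5933 -0.0723  0.0917] jawdeg -87.31 F [ 0.8 -0.4  0.5] gap 0.271
delta [ 0.002 -0.002  0.067] rot [ 0.001 -0.     0.   ]
0.00 -0.00 0.07 0.00 -0.00 0.00 rows 1
```

Emit:
drive_tool(deltas="0 0 0.04 0 0 0 -1;0 0 0.055 0 0 0 -1;0 0 0.07 0 0 0 -1;0 0 0.07 0 0 0 -1")

```text
t: 12.18
ee_pos: [0.5933, -0.0721, 0.24]
tcp_rot: [[0.999, 0.047, 0.001], [0.047, -0.999, -0.001], [0.001, 0.001, -1.0]]
wrist_force: [-1.1, -1.5, 6.3]
finger_gap: 0.272
```

Emit:
drive_tool(deltas="0 0 0 0 0 0 0.0;0 0 0 0 0 0 0.1;0 0 0 0 0 0 0.1;0 0 0 0 0 0 0.1")

```text
t: 12.68
ee_pos: [0.5933, -0.0721, 0.2399]
tcp_rot: [[0.999, 0.047, 0.0], [0.047, -0.999, -0.001], [0.0, 0.001, -1.0]]
wrist_force: [-0.0, 0.2, 0.0]
finger_gap: 0.549
```

Emit:
drive_tool(deltas="0 0 -0.3 0 0 0 0.1;0 0 -0.7 0 0 0 1;0 0 -0.7 0 0 0 1")

```text
t: 13.05
ee_pos: [0.594, -0.0718, 0.3125]
tcp_rot: [[0.999, 0.047, 0.005], [0.047, -0.999, -0.001], [0.005, 0.002, -1.0]]
wrist_force: [-0.4, -0.5, 0.7]
finger_gap: 0.942
```

```bash
python3 go.py 0.4295 0.3095 0.12 32.6 1;python3 go.py 0.4295 0.3095 0.12 212.6 1
```

```text
t 13.05 q1,q7 [ 0.43 -2.02] grasp [ 0.5948 -0.072   0.1578] jawdeg -87.32 F [-0.4 -0.5  0.7] gap 0.942
delta [-1.467 -3.887  0.364] rot [ 4.000e-03 -1.000e-03 -1.332e+00]
-0.29 -0.78 0.07 0.00 -0.00 -0.27 rows 3
0.05 -0.83 0.07 0.00 -0.00 -0.27 rows 3
0.38 -0.74 0.07 0.00 -0.00 -0.27 rows 3
0.65 -0.52 0.08 0.00 -0.00 -0.27 rows 3
0.80 -0.21 0.08 0.00 -0.00 -0.27 rows 3
t 13.05 q1,q7 [ 0.43 -2.02] grasp [ 0.5948 -0.072   0.1578] jawdeg -87.32 F [-0.4 -0.5  0.7] gap 0.942
delta [-1.467 -3.887  0.364] rot [-0.001 -0.003  0.668]
-0.29 -0.78 0.07 -0.00 -0.00 0.13 rows 2
-0.45 -0.70 0.07 -0.00 -0.00 0.13 rows 2
-0.58 -0.59 0.07 -0.00 -0.00 0.13 rows 2
-0.69 -0.46 0.07 -0.00 -0.00 0.13 rows 2
-0.77 -0.30 0.07 -0.00 -0.00 0.13 rows 2
```

Emit:
drive_tool(deltas="-0.29 -0.78 0 0 0 -0.27 1;-0.29 -0.78 0 0 0 -0.27 1;-0.29 -0.78 0 0 0 -0.27 1")

```text
t: 13.42
ee_pos: [0.5605, 0.0067, 0.3118]
tcp_rot: [[0.888, 0.46, 0.004], [0.46, -0.888, -0.001], [0.004, 0.003, -1.0]]
wrist_force: [-0.3, -0.9, 0.3]
finger_gap: 1.001
```

Emit:
drive_tool(deltas="0.05 -0.83 0.07 0 0 -0.27 1;0.05 -0.83 0.07 0 0 -0.27 1;0.05 -0.83 0.07 0 0 -0.27 1")

```text
t: 13.8
ee_pos: [0.5258, 0.0847, 0.304]
tcp_rot: [[0.614, 0.789, 0.003], [0.789, -0.614, 0.0], [0.002, 0.002, -1.0]]
wrist_force: [-0.0, -0.9, 0.4]
finger_gap: 0.998
```

Emit:
drive_tool(deltas="0.38 -0.74 0.07 0 0 -0.27 1;0.38 -0.74 0.07 0 0 -0.27 1;0.38 -0.74 0.07 0 0 -0.27 1")

```text
t: 14.18
ee_pos: [0.4896, 0.1621, 0.2962]
tcp_rot: [[0.228, 0.974, 0.002], [0.974, -0.228, 0.002], [0.002, 0.001, -1.0]]
wrist_force: [-0.3, -0.3, 0.7]
finger_gap: 0.998
```

Emit:
drive_tool(deltas="0.65 -0.52 0.07 0 0 -0.27 1;0.65 -0.52 0.07 0 0 -0.27 1;0.65 -0.52 0.07 0 0 -0.27 1")

```text
t: 14.55
ee_pos: [0.4525, 0.2391, 0.2887]
tcp_rot: [[-0.201, 0.98, 0.0], [0.98, 0.201, 0.003], [0.003, 0.001, -1.0]]
wrist_force: [0.2, -0.7, -0.6]
finger_gap: 1.003
```

```bash
python3 go.py 0.4295 0.3095 0.09 32.6 1; python3 -c "
from plant import observe;print(observe()['q'])"
python3 - <<'E'
from s2 import *
d=np.pi/180
B=[.5903,-.0072,92.65*d]; R=[.5933,-.0721,182.65*d]
crops([(OBJ['board'],B),(up(OBJ['lime'],.032),B),(up(OBJ['red'],.064),R)],'k2.png')
E
```

```text
t 14.55 q1,q7 [ 0.06 -1.32] grasp [0.4526 0.2396 0.134 ] jawdeg 11.58 F [ 0.2 -0.7 -0.6] gap 1.003
delta [ 0.735 -0.085  0.442] rot [ 0.001 -0.002 -0.234]
0.73 -0.08 0.44 0.00 -0.00 -0.23 rows 2
[ 0.06139215  0.71640384 -0.99103766  2.14649726  0.89943224  0.77507577
 -1.32316725]
```

View pics/k2.png

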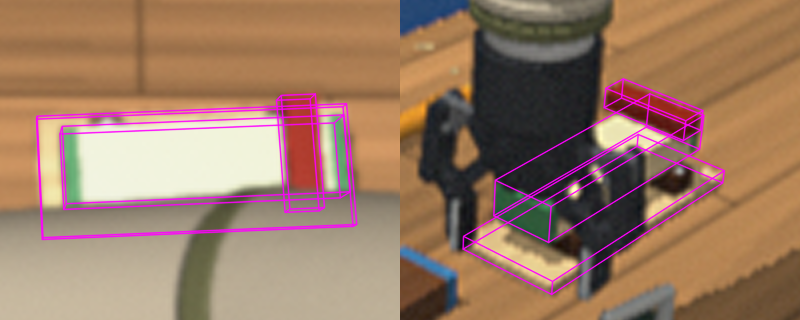

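Emit:
drive_tool(deltas="0.73 -0.08 0.44 0 0 -0.23 1;0.73 -0.08 0.44 0 0 -0.23 1;0.73 -0.08 0.44 0 0 -0.23 1;0.73 -0.08 0.44 0 0 -0.23 1")

```text
t: 15.15
ee_pos: [0.4317, 0.3066, 0.2445]
tcp_rot: [[-0.525, 0.851, 0.0], [0.851, 0.525, 0.0], [0.0, 0.0, -1.0]]
wrist_force: [0.5, -0.3, 0.3]
finger_gap: 1.0
```

```bash
python3 go.py 0.4295 0.3095 0.021 32.6 1; python3 -c "
from plant import observe;print(observe()['q'])"
```

```text
t 15.15 q1,q7 [-0.08 -1.21] grasp [0.4317 0.3067 0.0898] jawdeg 31.68 F [ 0.5 -0.3  0.3] gap 1.0
delta [ 0.036 -0.003  0.688] rot [ 0.   -0.   -0.01]
0.04 -0.00 0.69 0.00 -0.00 -0.01 rows 2
[-0.08485634  0.8209999  -0.99131489  2.13269736  1.03573657  0.79184421
 -1.20717725]
```

Emit:
drive_tool(deltas="0.036 0 0.4 0 0 -0.01 1;0.036 0 0.69 0 0 -0.01 1;0.036 0 0.69 0 0 -0.01 1;0.036 0 0.69 0 0 -0.01 1")

```text
t: 15.65
ee_pos: [0.4302, 0.3094, 0.1766]
tcp_rot: [[-0.537, 0.844, 0.001], [0.844, 0.537, 0.001], [0.0, 0.001, -1.0]]
wrist_force: [-0.2, 0.3, -0.5]
finger_gap: 0.997
```

```bash
python3 go.py 0.4295 0.3095 0.021 32.6 1; python3 -c "
from plant import observe;print(observe()['q'])"
```

```text
t 15.65 q1,q7 [-0.15 -1.34] grasp [0.4304 0.3095 0.0219] jawdeg 32.47 F [-0.2  0.3 -0.5] gap 0.997
delta [ 0.005 -0.005  0.009] rot [ 0.001 -0.    -0.001]
0.01 -0.01 0.01 0.00 -0.00 -0.00 rows 1
[-0.1546398   0.91199127 -0.88900251  2.15843969  1.20969532  0.71603999
 -1.33976188]
```

Emit:
drive_tool(deltas="0 0 0.01 0 0 0 -1;0 0 0.01 0 0 0 -1;0 0 0.01 0 0 0 -1;0 0 0.01 0 0 0 -1;0 0 0.01 0 0 0 -1", newtons=40)

```text
t: 16.27
ee_pos: [0.4303, 0.3094, 0.1761]
tcp_rot: [[-0.537, 0.844, 0.002], [0.844, 0.537, 0.001], [-0.0, 0.002, -1.0]]
wrist_force: [-0.4, -1.9, 5.7]
finger_gap: 0.268
```

Emit:
drive_tool(deltas="0 0 -0.4 0 0 0 -1;0 0 -0.95 0 0 0 -1;0 0 -0.95 0 0 0 -1")

```text
t: 16.65
ee_pos: [0.4304, 0.3103, 0.2744]
tcp_rot: [[-0.537, 0.844, 0.006], [0.844, 0.537, 0.004], [0.0, 0.007, -1.0]]
wrist_force: [-0.4, -1.0, -1.2]
finger_gap: 0.269
```

```bash
python3 go.py 0.5873 0.0577 0.13 92.65 1
```

```text
t 16.65 q1,q7 [-0.07 -1.14] grasp [0.4313 0.3109 0.1198] jawdeg 32.46 F [-0.4 -1.  -1.2] gap 0.269
delta [-2.973 -0.031 -0.103] rot [ 0.004  0.002 -0.669]
-0.74 -0.01 -0.03 0.00 0.00 -0.17 rows 2
-0.72 -0.20 -0.03 0.00 0.00 -0.17 rows 2
-0.64 -0.38 -0.03 0.00 0.00 -0.17 rows 2
-0.52 -0.53 -0.03 0.00 0.00 -0.17 rows 2
```

Emit:
drive_tool(deltas="-0.74 -0.01 -0.1 0 0 -0.17 -1;-0.74 -0.01 -0.1 0 0 -0.17 -1")

```text
t: 16.9
ee_pos: [0.4705, 0.2446, 0.2837]
tcp_rot: [[-0.741, 0.671, 0.006], [0.671, 0.741, 0.001], [-0.003, 0.005, -1.0]]
wrist_force: [-0.4, -0.4, 0.3]
finger_gap: 0.271
```

Emit:
drive_tool(deltas="-0.72 -0.2 0 0 0 -0.17 -1;-0.72 -0.2 0 0 0 -0.17 -1")

```text
t: 17.15
ee_pos: [0.5118, 0.178, 0.2824]
tcp_rot: [[-0.892, 0.452, 0.005], [0.452, 0.892, -0.001], [-0.004, 0.001, -1.0]]
wrist_force: [0.3, 0.3, -0.1]
finger_gap: 0.268
```

Emit:
drive_tool(deltas="-0.64 -0.38 0 0 0 -0.17 -1;-0.64 -0.38 0 0 0 -0.17 -1")

```text
t: 17.4
ee_pos: [0.5531, 0.1119, 0.281]
tcp_rot: [[-0.98, 0.201, 0.003], [0.201, 0.98, -0.002], [-0.003, -0.002, -1.0]]
wrist_force: [0.1, -0.2, -1.4]
finger_gap: 0.271
```

```bash
python3 go.py 0.5873 0.0577 0.12 92.65 1;  python3 -c "
from plant import observe;print(observe()['q'])"
```

```text
t 17.4 q1,q7 [0.42 0.05] grasp [0.5535 0.1115 0.1263] jawdeg 78.43 F [ 0.1 -0.2 -1.4] gap 0.271
delta [-0.444 -0.462  0.066] rot [-0.001  0.002 -0.158]
-0.44 -0.46 0.07 -0.00 0.00 -0.16 rows 2
[ 0.42398029  0.89367691 -1.19795074  2.03047888  1.0344079   1.01101798
  0.05229232]
```

Emit:
drive_tool(deltas="-0.44 -0.46 0.07 0 0 -0.16 -1;-0.44 -0.46 0.07 0 0 -0.16 -1;-0.44 -0.46 0.07 0 0 -0.16 -1;-0.44 -0.46 0.07 0 0 -0.16 -1")

```text
t: 17.9
ee_pos: [0.5864, 0.0589, 0.2742]
tcp_rot: [[-0.999, -0.049, 0.003], [-0.049, 0.999, -0.002], [-0.003, -0.002, -1.0]]
wrist_force: [-0.8, 0.1, 0.3]
finger_gap: 0.269
```

```bash
python3 go.py 0.5873 0.0577 0.092 92.65 1;  python3 -c "
from plant import observe;print(observe()['q'])"
```

```text
t 17.9 q1,q7 [0.52 0.41] grasp [0.5868 0.0586 0.1195] jawdeg 92.81 F [-0.8  0.1  0.3] gap 0.269
delta [-0.008 -0.012  0.275] rot [-0.001  0.002  0.002]
-0.01 -0.01 0.27 -0.00 0.00 0.00 rows 1
[ 0.52016527  0.94400391 -1.2202378   1.9772051   1.0611199   1.06264207
  0.41211042]
```

Emit:
drive_tool(deltas="-0.01 -0.01 0.2 0 0.002 0 -1;-0.01 -0.01 0.275 0 0.002 0 -1;-0.01 -0.01 0.275 0 0.002 0 -1")

```text
t: 18.27
ee_pos: [0.5872, 0.0582, 0.2457]
tcp_rot: [[-0.999, -0.05, -0.002], [-0.05, 0.999, -0.002], [0.002, -0.002, -1.0]]
wrist_force: [0.7, -0.4, -0.7]
finger_gap: 0.272
```

```bash
python3 go.py 0.5873 0.0577 0.085 92.65 1;  python3 -c "
from plant import observe;print(observe()['q'])"
```

```text
t 18.27 q1,q7 [0.5  0.38] grasp [0.5869 0.0579 0.091 ] jawdeg 92.85 F [ 0.7 -0.4 -0.7] gap 0.272
delta [-0.001 -0.005  0.06 ] rot [-0.001 -0.001  0.002]
-0.00 -0.01 0.06 -0.00 -0.00 0.00 rows 1
[ 0.50412857  0.97809782 -1.18736968  1.98897577  1.10593526  1.03803793
  0.38416691]
```

Emit:
drive_tool(deltas="0 -0.005 0.04 0 0 0 -1;0 -0.005 0.055 0 0 0 -1;0 -0.005 0.065 0 0 0 -1;0 -0.005 0.065 0 0 0 -1")

```text
t: 18.77
ee_pos: [0.587, 0.0578, 0.2402]
tcp_rot: [[-0.999, -0.05, -0.001], [-0.05, 0.999, -0.003], [0.001, -0.003, -1.0]]
wrist_force: [-3.3, -1.6, 8.9]
finger_gap: 0.268
```

Emit:
drive_tool(deltas="0 0 0 0 0 0 0.0;0 0 0 0 0 0 0.1;0 0 0 0 0 0 0.1;0 0 0 0 0 0 0.1")

```text
t: 19.27
ee_pos: [0.587, 0.0578, 0.24]
tcp_rot: [[-0.999, -0.05, -0.002], [-0.05, 0.999, -0.003], [0.002, -0.003, -1.0]]
wrist_force: [-1.2, 0.2, 0.1]
finger_gap: 0.554
```

Emit:
drive_tool(deltas="0 0 -0.3 0 0 0 0.1;0 0 -0.7 0 0 0 1;0 0 -0.7 0 0 0 1")

```text
t: 19.65
ee_pos: [0.5876, 0.0588, 0.3128]
tcp_rot: [[-0.999, -0.05, 0.003], [-0.05, 0.999, -0.002], [-0.003, -0.002, -1.0]]
wrist_force: [0.8, 0.4, -1.2]
finger_gap: 0.95
```

```bash
python3 go.py 0.6015 0.2525 0.12 3.55 1
```

```text
t 19.65 q1,q7 [0.53 0.48] grasp [0.5881 0.0584 0.1581] jawdeg 92.85 F [ 0.8  0.4 -1.2] gap 0.95
delta [-0.234  1.929  0.378] rot [0.    0.002 0.992]
-0.12 0.96 0.19 0.00 0.00 0.50 rows 5
0.59 0.77 0.19 0.00 0.00 0.50 rows 5
```

Emit:
drive_tool(deltas="-0.12 0.96 0.1 0 0 0.5 1;-0.12 0.96 0.1 0 0 0.5 1;-0.12 0.96 0.1 0 0 0.5 1;-0.12 0.96 0.1 0 0 0.5 1;-0.12 0.96 0.1 0 0 0.5 1")

```text
t: 20.27
ee_pos: [0.5947, 0.1553, 0.3021]
tcp_rot: [[-0.741, 0.671, 0.002], [0.671, 0.741, -0.003], [-0.004, -0.001, -1.0]]
wrist_force: [0.1, -1.0, 0.1]
finger_gap: 0.999
```

Emit:
drive_tool(deltas="0.59 0.77 0.25 0 0 0.5 1;0.59 0.77 0.25 0 0 0.5 1;0.59 0.77 0.25 0 0 0.5 1;0.59 0.77 0.25 0 0 0.5 1;0.59 0.77 0.25 0 0 0.5 1")

```text
t: 20.9
ee_pos: [0.6025, 0.2519, 0.2764]
tcp_rot: [[-0.052, 0.999, 0.002], [0.999, 0.052, -0.004], [-0.004, 0.002, -1.0]]
wrist_force: [-0.2, -0.0, -0.7]
finger_gap: 0.998
```

```bash
python3 go.py 0.6015 0.2525 0.08 3.55 1;  python3 -c "
from plant import observe;print(observe()['q'])"
python3 - <<'E'
from s2 import *
d=np.pi/180
B=[.5903,-.0072,92.65*d]; R=[.5933,-.0721,182.65*d]; G=[.5873,.0577,182.65*d]
crops([(OBJ['board'],B),(up(OBJ['lime'],.032),B),(up(OBJ['red'],.064),R),(up(OBJ['red'],.064),G)],'k3.png')
E
```

```text
t 20.9 q1,q7 [ 0.02 -1.14] grasp [0.6029 0.2513 0.1217] jawdeg 2.98 F [-0.2 -0.  -0.7] gap 0.998
delta [ 0.009 -0.011  0.417] rot [ 0.001  0.002 -0.006]
0.01 -0.01 0.42 0.00 0.00 -0.01 rows 1
[ 0.02346376  0.80449315 -0.82832216  1.83703325  0.78036604  0.86277383
 -1.14404051]
```

View pics/k3.png

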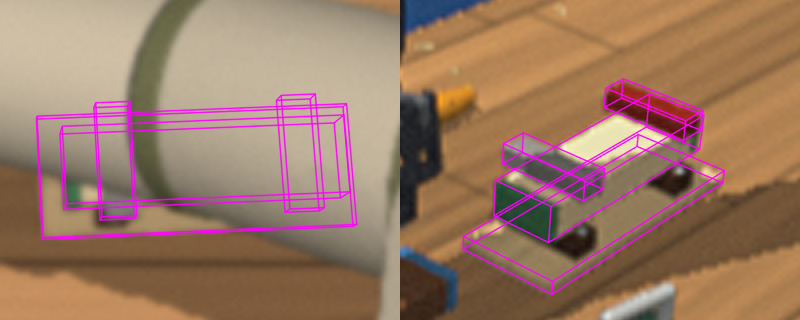

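Emit:
drive_tool(deltas="0.01 -0.01 0.5 0 0.002 -0.006 1;0.01 -0.01 0.99 0 0.002 -0.006 1;0.01 -0.01 0.99 0 0.002 -0.006 1;0.01 -0.01 0.99 0 0.002 -0.006 1")

```text
t: 21.5
ee_pos: [0.6021, 0.2527, 0.1788]
tcp_rot: [[-0.065, 0.998, 0.002], [0.998, 0.065, 0.001], [0.001, 0.002, -1.0]]
wrist_force: [-0.8, 0.4, 1.3]
finger_gap: 1.001
```

```bash
python3 go.py 0.6015 0.2525 0.021 3.55 1
```

```text
t 21.5 q1,q7 [-0.04 -1.25] grasp [0.6025 0.2529 0.0241] jawdeg 3.72 F [-0.8  0.4  1.3] gap 1.001
delta [-0.002 -0.006  0.031] rot [ 0.002 -0.     0.002]
-0.00 -0.01 0.03 0.00 -0.00 0.00 rows 1
```

Emit:
drive_tool(deltas="0 0 0.03 0 0 0 1;0 0 0.03 0 0 0 -1;0 0 0.03 0 0 0 -1;0 0 0.03 0 0 0 -1;0 0 0.03 0 0 0 -1", newtons=40)

```text
t: 22.12
ee_pos: [0.6023, 0.2528, 0.177]
tcp_rot: [[-0.065, 0.998, 0.004], [0.998, 0.065, 0.001], [0.001, 0.004, -1.0]]
wrist_force: [-1.5, -1.6, 6.6]
finger_gap: 0.637
```

Emit:
drive_tool(deltas="0 0 0 0 0 0 -1;0 0 -0.4 0 0 0 -1;0 0 -0.98 0 0 0 -1;0 0 -0.98 0 0 0 -1")

```text
t: 22.62
ee_pos: [0.6026, 0.2538, 0.2792]
tcp_rot: [[-0.065, 0.998, 0.009], [0.998, 0.065, 0.004], [0.003, 0.01, -1.0]]
wrist_force: [0.2, -0.1, -2.5]
finger_gap: 0.634
```

```bash
python3 go.py 0.5903 -0.0072 0.15 2.65 1
python3 - <<'E'
from s2 import *
d=np.pi/180
B=[.5903,-.0072,92.65*d]; R=[.5933,-.0721,182.65*d]; G=[.5873,.0577,182.65*d]
crops([],'k4.png',h=(40,32)); 
crops([(up(OBJ['red'],.064),R),(up(OBJ['red'],.064),G)],'k5.png',h=(40,32))
cv2.imwrite('pics/k45.png',np.vstack([cv2.imread('pics/k4.png')[:300],cv2.imread('pics/k5.png')[:300]]))
E
```

```text
t 22.62 q1,q7 [ 0.02 -1.14] grasp [0.6041 0.2545 0.1245] jawdeg 3.72 F [ 0.2 -0.1 -2.5] gap 0.634
delta [-2.596 -0.29  -0.267] rot [ 0.006 -0.002  0.012]
-0.87 -0.10 -0.09 0.00 -0.00 0.00 rows 2
-0.87 -0.09 -0.09 0.00 -0.00 0.00 rows 2
-0.87 -0.09 -0.09 0.00 -0.00 0.00 rows 2
```

View pics/k45.png

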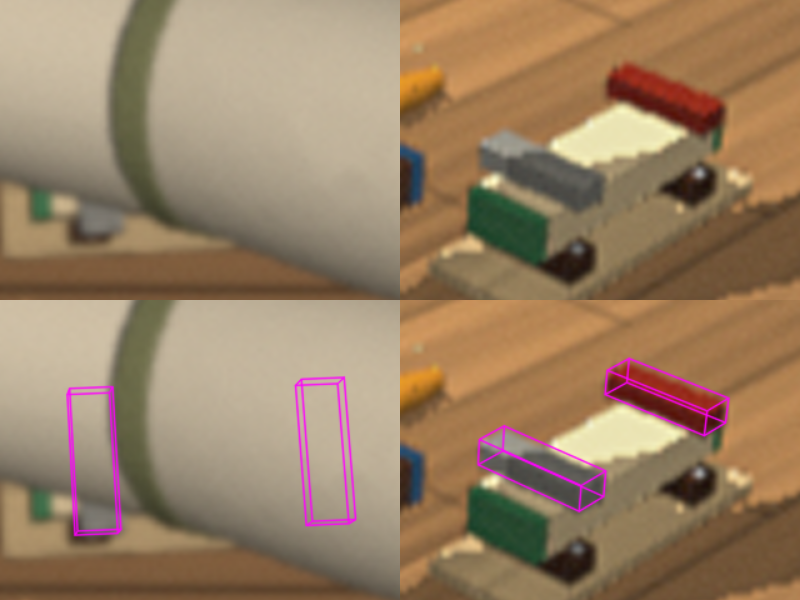

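Emit:
drive_tool(deltas="-0.87 -0.1 -0.2 0 0 0 -1;-0.87 -0.1 -0.2 0 0 0 -1")

```text
t: 22.98
ee_pos: [0.5971, 0.1615, 0.2932]
tcp_rot: [[-0.063, 0.998, 0.002], [0.998, 0.063, -0.003], [-0.003, 0.001, -1.0]]
wrist_force: [0.1, 0.8, -2.4]
finger_gap: 0.64
```

Emit:
drive_tool(deltas="-0.87 -0.09 -0.09 0 0 0 -1;-0.87 -0.09 -0.09 0 0 0 -1")

```text
t: 23.22
ee_pos: [0.593, 0.0701, 0.3005]
tcp_rot: [[-0.06, 0.998, -0.002], [0.998, 0.06, -0.006], [-0.006, -0.002, -1.0]]
wrist_force: [0.6, 0.6, -1.9]
finger_gap: 0.637
```

```bash
python3 go.py 0.5903 -0.0068 0.145 2.65 1
```

```text
t 23.23 q1,q7 [ 0.35 -0.9 ] grasp [0.5927 0.0692 0.1458] jawdeg 3.42 F [ 0.6  0.6 -1.9] gap 0.637
delta [-0.766 -0.073  0.012] rot [-0.001  0.004  0.009]
-0.77 -0.07 0.01 -0.00 0.00 0.01 rows 2
```

Emit:
drive_tool(deltas="-0.77 -0.07 0 0 0.004 0.009 -1;-0.77 -0.07 0 0 0.004 0.009 -1;-0.77 -0.07 0 0 0.004 0.009 -1;-0.77 -0.07 0 0 0.004 0.009 -1")

```text
t: 23.72
ee_pos: [0.5905, -0.0058, 0.3005]
tcp_rot: [[-0.047, 0.999, -0.003], [0.999, 0.047, 0.002], [0.002, -0.003, -1.0]]
wrist_force: [0.1, 0.4, -2.5]
finger_gap: 0.636
```

```bash
python3 go.py 0.5903 -0.0068 0.111 2.65 1
```

```text
t 23.73 q1,q7 [ 0.48 -0.79] grasp [ 0.5901 -0.0055  0.1458] jawdeg 2.7 F [ 0.1  0.4 -2.5] gap 0.636
delta [-0.011 -0.002  0.348] rot [-0.002 -0.001  0.001]
-0.01 -0.00 0.35 -0.00 -0.00 0.00 rows 1
```

Emit:
drive_tool(deltas="-0.01 0 0.2 0 0 0 -1;-0.01 0 0.35 -0.002 0 0 -1;-0.01 0 0.35 -0.002 0 0 -1;-0.01 0 0.35 -0.002 0 0 -1")

```text
t: 24.22
ee_pos: [0.5905, -0.0063, 0.2654]
tcp_rot: [[-0.048, 0.999, 0.0], [0.999, 0.048, 0.002], [0.002, 0.0, -1.0]]
wrist_force: [-0.3, -0.3, -1.4]
finger_gap: 0.636
```

```bash
python3 go.py 0.5903 -0.0068 0.104 2.65 1
```

```text
t 24.23 q1,q7 [ 0.45 -0.84] grasp [ 0.5905 -0.0059  0.1107] jawdeg 2.74 F [-0.3 -0.3 -1.4] gap 0.636
delta [-0.005 -0.002  0.067] rot [ 0.    -0.001  0.001]
-0.01 -0.00 0.07 0.00 -0.00 0.00 rows 1
```

Emit:
drive_tool(deltas="-0.01 0 0.04 0 -0.001 0 -1;-0.01 0 0.055 0 -0.001 0 -1;-0.01 0 0.068 0 -0.001 0 -1;-0.01 0 0.068 0 -0.001 0 -1")

```text
t: 24.72
ee_pos: [0.5906, -0.0074, 0.259]
tcp_rot: [[-0.048, 0.999, 0.001], [0.999, 0.048, 0.0], [0.0, 0.001, -1.0]]
wrist_force: [-1.4, -1.1, 2.7]
finger_gap: 0.638
```

Emit:
drive_tool(deltas="0 0 0 0 0 0 0.4;0 0 0 0 0 0 1;0 0 0 0 0 0 1;0 0 0 0 0 0 1")

```text
t: 25.22
ee_pos: [0.5906, -0.0073, 0.259]
tcp_rot: [[-0.048, 0.999, 0.001], [0.999, 0.048, 0.0], [0.0, 0.001, -1.0]]
wrist_force: [0.4, -1.4, -0.3]
finger_gap: 1.001
```

Emit:
drive_tool(deltas="0 0 -0.4 0 0 0 1;0 0 -0.8 0 0 0 1;0 0 -0.8 0 0 0 1")

```text
t: 25.6
ee_pos: [0.5913, -0.0069, 0.3417]
tcp_rot: [[-0.047, 0.999, 0.005], [0.999, 0.047, 0.001], [0.0, 0.005, -1.0]]
wrist_force: [-0.9, -0.2, -0.5]
finger_gap: 0.997
```

```bash
python3 go.py 0.4375 0.135 0.14 -5.2 1
```

```text
t 25.6 q1,q7 [ 0.51 -0.73] grasp [ 0.5921 -0.0068  0.187 ] jawdeg 2.72 F [-0.9 -0.2 -0.5] gap 0.997
delta [ 1.49  -1.471  0.462] rot [ 0.003 -0.     0.088]
0.74 -0.74 0.23 0.00 -0.00 0.04 rows 2
0.69 -0.78 0.23 0.00 -0.00 0.04 rows 2
```

Run:
```python
from s2 import *
d=np.pi/180
W=OBJ['weight']+[boxpts(0,0,.056,.012,.054,.066),boxpts(-.025,0,.012,.012,.03,.06),boxpts(.025,0,.012,.012,.03,.06)]
rep('w',W,[.4375,.135,85*d])
P=[.4375,.135,85*d]; B=[.5903,-.0072,92.65*d]
crops([(W,P)],'k6.png',.4375,.135,.03,h=(25,20)); crops([(up(OBJ['walnut'],.082),B)],'k7.png')
cv2.imwrite('pics/k67.png',np.vstack([cv2.imread('pics/k6.png')[:300],cv2.imread('pics/k7.png')[:300]]))
```

```text
w both [0.4374 0.1355] 84.82 76.3
w top [0.4374 0.1326] 84.07 30.6
w side [0.4362 0.1383] 86.4 31.2
```

View pics/k67.png

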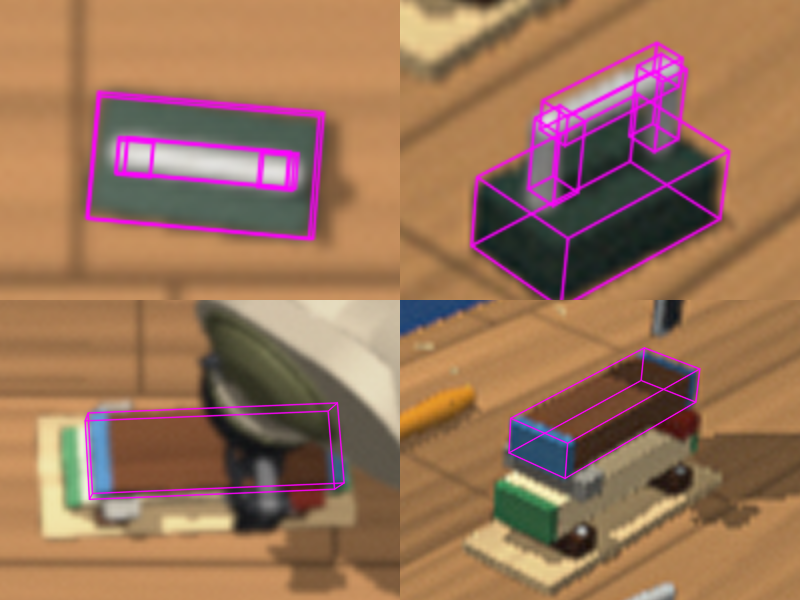

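Emit:
drive_tool(deltas="0.74 -0.74 0.1 0 0 0.04 1;0.74 -0.74 0.1 0 0 0.04 1")

```text
t: 25.95
ee_pos: [0.5111, 0.0636, 0.3276]
tcp_rot: [[0.016, 1.0, -0.001], [1.0, -0.016, 0.0], [0.0, -0.001, -1.0]]
wrist_force: [0.1, 0.6, 0.3]
finger_gap: 1.001
```

Emit:
drive_tool(deltas="0.7 -0.78 0.25 0 0 0.04 1;0.7 -0.78 0.25 0 0 0.04 1;0.7 -0.78 0.25 0 0 0.04 1;0.7 -0.78 0.25 0 0 0.04 1")

```text
t: 26.45
ee_pos: [0.4345, 0.1346, 0.3022]
tcp_rot: [[0.078, 0.997, -0.002], [0.997, -0.078, -0.001], [-0.001, -0.002, -1.0]]
wrist_force: [1.0, -0.5, -0.2]
finger_gap: 0.998
```

```bash
python3 go.py 0.437 0.1358 0.1 -5 1;  python3 -c "
from plant import observe;print(observe()['q'])"
```

```text
t 26.45 q1,q7 [ 0.17 -1.33] grasp [0.4342 0.1345 0.1475] jawdeg -4.5 F [ 1.  -0.5 -0.2] gap 0.998
delta [0.014 0.025 0.475] rot [-0.001  0.     0.006]
0.01 0.03 0.47 -0.00 0.00 0.01 rows 1
[ 0.17015963  0.57537677 -0.84159601  2.26269341  0.7713279   0.62024504
 -1.33253839]
```

Emit:
drive_tool(deltas="0.014 0.025 0.5 0 0 0.006 1;0.014 0.025 0.865 0 0 0.006 1;0.014 0.025 0.865 0 0 0.006 1;0.014 0.025 0.865 0 0 0.006 1")

```text
t: 26.95
ee_pos: [0.4375, 0.1355, 0.2163]
tcp_rot: [[0.089, 0.996, -0.002], [0.996, -0.089, -0.001], [-0.001, -0.002, -1.0]]
wrist_force: [-0.0, -0.1, -0.0]
finger_gap: 1.005
```

```bash
python3 go.py 0.437 0.1358 0.061 -5 1;  python3 -c "
from plant import observe;print(observe()['q'])"
```

```text
t 26.95 q1,q7 [ 0.  -1.6] grasp [0.4372 0.1354 0.0616] jawdeg -5.1 F [-0.  -0.1 -0. ] gap 1.005
delta [ 0.002 -0.005  0.006] rot [-0.001  0.    -0.001]
0.00 -0.01 0.01 -0.00 0.00 -0.00 rows 1
[ 0.00451038  0.69810828 -0.62125225  2.31729288  1.06042634  0.44273458
 -1.60287946]
```

Emit:
drive_tool(deltas="0 0 0 0 0 0 0.2;0 0 0 0 0 0 -0.3;0 0 0 0 0 0 -1;0 0 0 0 0 0 -1;0 0 0 0 0 0 -1", newtons=80)

```text
t: 27.58
ee_pos: [0.4374, 0.1355, 0.2167]
tcp_rot: [[0.089, 0.996, -0.001], [0.996, -0.089, -0.001], [-0.001, -0.001, -1.0]]
wrist_force: [-1.2, -1.4, 7.7]
finger_gap: 0.11
```

Emit:
drive_tool(deltas="0 0 0 0 0 0 -1;0 0 0 0 0 0 -1;0 0 0 0 0 0 -1", newtons=80)

```text
t: 27.95
ee_pos: [0.4374, 0.1355, 0.2167]
tcp_rot: [[0.089, 0.996, -0.001], [0.996, -0.089, -0.001], [-0.001, -0.001, -1.0]]
wrist_force: [-0.7, -0.9, 3.5]
finger_gap: 0.111
```

```bash
python3 go.py 0.437 0.1358 0.061 -5 1
python3 - <<'E'
from s2 import *
W=OBJ['weight']
crops([],'k8.png',.4375,.135,.05,h=(30,24))
E
```

```text
t 27.95 q1,q7 [ 0.  -1.6] grasp [0.4372 0.1353 0.062 ] jawdeg -5.13 F [-0.7 -0.9  3.5] gap 0.111
delta [ 0.003 -0.004  0.01 ] rot [-0.001  0.001 -0.001]
0.00 -0.00 0.01 -0.00 0.00 -0.00 rows 1
```

View pics/k8.png

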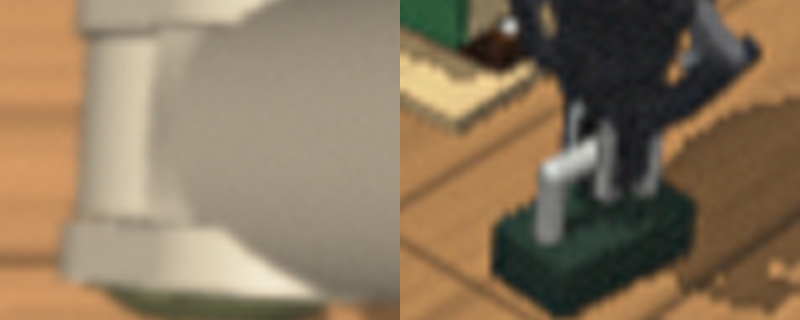

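Emit:
drive_tool(deltas="0 0 -0.1 0 0 0 -1;0 0 -0.2 0 0 0 -1;0 0 -0.3 0 0 0 -1;0 0 -0.3 0 0 0 -1", newtons=100)

```text
t: 28.55
ee_pos: [0.4374, 0.1353, 0.2469]
tcp_rot: [[0.09, 0.996, -0.001], [0.996, -0.09, -0.001], [-0.001, -0.001, -1.0]]
wrist_force: [-0.2, -0.0, -9.3]
finger_gap: 0.103
```

```bash
python3 go.py 0.437 0.1358 0.2 -5 1
python3 - <<'E'
from s2 import *
crops([],'k9.png',.4375,.135,.07,h=(40,32))
E
```

```text
t 28.55 q1,q7 [ 0.06 -1.49] grasp [0.4373 0.1352 0.0922] jawdeg -5.14 F [-0.2 -0.  -9.3] gap 0.103
delta [ 0.003 -0.006 -1.078] rot [-0.001  0.001 -0.002]
0.00 -0.00 -0.54 -0.00 0.00 -0.00 rows 1
0.00 -0.00 -0.54 -0.00 0.00 -0.00 rows 1
```

View pics/k9.png

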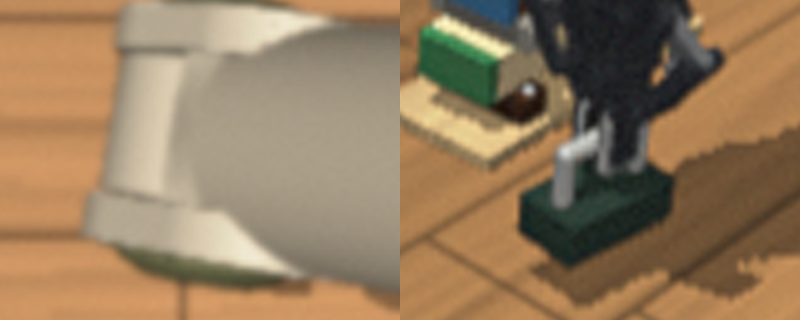

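```bash
python3 go.py 0.437 0.1358 0.22 -5 1; python3 go.py 0.5903 -0.0072 0.22 2.65 1
```

```text
t 28.65 q1,q7 [ 0.06 -1.5 ] grasp [0.4371 0.1351 0.0918] jawdeg -5.14 F [-0.2 -0.1 -9.8] gap 0.105
delta [ 0.003 -0.006 -1.282] rot [-0.001  0.001 -0.002]
0.00 -0.00 -0.64 -0.00 0.00 -0.00 rows 2
0.00 -0.00 -0.64 -0.00 0.00 -0.00 rows 2
t 28.65 q1,q7 [ 0.06 -1.5 ] grasp [0.4371 0.1351 0.0918] jawdeg -5.14 F [-0.2 -0.1 -9.8] gap 0.105
delta [-1.284  1.649 -1.283] rot [-0.001  0.001 -0.087]
-0.64 0.82 -0.64 -0.00 0.00 -0.04 rows 2
-0.70 0.78 -0.64 -0.00 0.00 -0.04 rows 2
```

Emit:
drive_tool(deltas="0 0 -0.3 0 0 0 -1;0 0 -0.7 0 0 0 -1;0 0 -0.7 0 0 0 -1")

```text
t: 29.02
ee_pos: [0.4379, 0.1356, 0.3179]
tcp_rot: [[0.09, 0.996, 0.002], [0.996, -0.09, 0.0], [0.0, 0.002, -1.0]]
wrist_force: [0.5, 0.0, -9.2]
finger_gap: 0.101
```

Emit:
drive_tool(deltas="0 0 -0.3 0 0 0 -1;0 0 -0.6 0 0 0 -1;0 0 -0.6 0 0 0 -1")

```text
t: 29.4
ee_pos: [0.438, 0.1354, 0.3778]
tcp_rot: [[0.091, 0.996, 0.004], [0.996, -0.091, 0.0], [0.001, 0.004, -1.0]]
wrist_force: [0.4, -0.7, -10.0]
finger_gap: 0.102
```

```bash
python3 go.py 0.5903 -0.0072 0.22 2.65 1
```

```text
t 29.4 q1,q7 [ 0.29 -1.16] grasp [0.4386 0.1355 0.2231] jawdeg -5.22 F [  0.4  -0.7 -10. ] gap 0.102
delta [-1.282  1.647  0.037] rot [ 0.003 -0.    -0.087]
-0.64 0.82 0.02 0.00 -0.00 -0.04 rows 2
-0.70 0.78 0.02 0.00 -0.00 -0.04 rows 2
```

Move over with smooth steps to avoid swinging.

Emit:
drive_tool(deltas="-0.2 0.25 0 0 0 -0.01 -1;-0.4 0.5 0 0 0 -0.02 -1;-0.6 0.75 0 0 0 -0.03 -1;-0.7 0.9 0 0 0 -0.045 -1;-0.75 0.95 0 0 0 -0.05 -1")

```text
t: 30.02
ee_pos: [0.526, 0.0509, 0.3756]
tcp_rot: [[0.014, 1.0, 0.001], [1.0, -0.014, -0.0], [-0.0, 0.001, -1.0]]
wrist_force: [-0.7, 1.0, -9.5]
finger_gap: 0.103
```

```bash
python3 go.py 0.5903 -0.0072 0.22 2.65 1
```

```text
t 30.02 q1,q7 [ 0.46 -0.87] grasp [0.5262 0.0509 0.2209] jawdeg -0.8 F [-0.7  1.  -9.5] gap 0.103
delta [-0.572  0.651  0.01 ] rot [ 0.001  0.    -0.038]
-0.57 0.65 0.01 0.00 0.00 -0.04 rows 2
```

Emit:
drive_tool(deltas="-0.2 0.23 0 0 0 -0.015 -1;-0.4 0.46 0 0 0 -0.03 -1;-0.53 0.6 0 0 0 -0.038 -1;-0.57 0.65 0 0 0 -0.038 -1;-0.57 0.65 0 0 0 -0.038 -1")

```text
t: 30.65
ee_pos: [0.5897, -0.0065, 0.3748]
tcp_rot: [[-0.046, 0.999, -0.0], [0.999, 0.046, -0.0], [-0.0, -0.0, -1.0]]
wrist_force: [0.2, 0.8, -8.5]
finger_gap: 0.097
```

```bash
python3 go.py 0.5903 -0.0072 0.183 2.65 1
python3 - <<'E'
from s2 import *
d=np.pi/180
B=[.5903,-.0072,92.65*d]
crops([(up(OBJ['walnut'],.082),B),(up(OBJ['weight'],.158),B)],'k10.png',cz=.12,h=(50,40))
E
```

```text
t 30.65 q1,q7 [ 0.54 -0.69] grasp [ 0.5897 -0.0065  0.2201] jawdeg 2.63 F [ 0.2  0.8 -8.5] gap 0.097
delta [-0.007  0.006  0.371] rot [-0.  0. -0.]
-0.01 0.01 0.37 -0.00 0.00 -0.00 rows 1
```

View pics/k10.png

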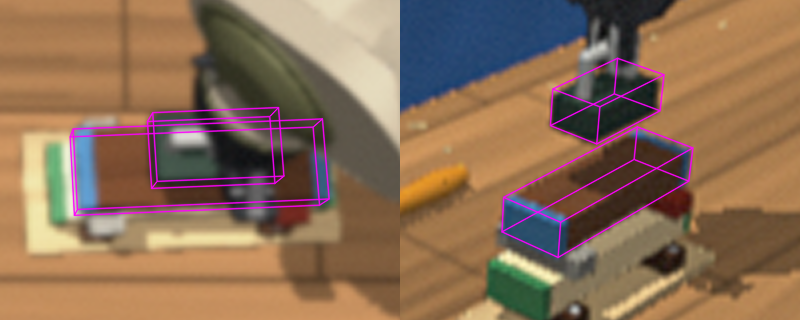

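Emit:
drive_tool(deltas="-0.007 0.006 0.1 0 0 0 -1;-0.007 0.006 0.22 0 0 0 -1;-0.007 0.006 0.34 0 0 0 -1;-0.007 0.006 0.37 0 0 0 -1;-0.007 0.006 0.37 0 0 0 -1")

```text
t: 31.38
ee_pos: [0.5901, -0.0065, 0.3381]
tcp_rot: [[-0.047, 0.999, 0.0], [0.999, 0.047, 0.0], [0.0, 0.0, -1.0]]
wrist_force: [-0.7, 0.3, -9.0]
finger_gap: 0.104
```

```bash
python3 go.py 0.5903 -0.0072 0.174 2.65 1
python3 - <<'E'
from s2 import *
d=np.pi/180
B=[.5903,-.0072,92.65*d]
crops([(up(OBJ['walnut'],.082),B),(up(OBJ['weight'],.121),B)],'k11.png',cz=.12,h=(40,32))
E
```

```text
t 31.38 q1,q7 [ 0.51 -0.73] grasp [ 0.5901 -0.0065  0.1834] jawdeg 2.7 F [-0.7  0.3 -9. ] gap 0.104
delta [-0.007  0.002  0.094] rot [ 0.    -0.     0.001]
-0.01 0.00 0.09 0.00 -0.00 0.00 rows 1
```

View pics/k11.png

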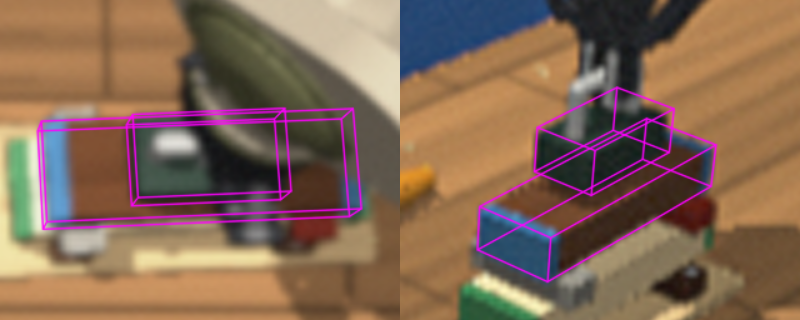

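Emit:
drive_tool(deltas="0.005 0 0.03 0 0 0 -1;0.008 0 0.055 0 0 0 -1;0.008 0 0.075 0 0 0 -1;0.008 0 0.085 0 0 0 -1;0.008 0 0.085 0 0 0 -1")

```text
t: 32.1
ee_pos: [0.5902, -0.0057, 0.33]
tcp_rot: [[-0.047, 0.999, 0.001], [0.999, 0.047, 0.0], [0.0, 0.001, -1.0]]
wrist_force: [0.2, -0.2, -8.4]
finger_gap: 0.107
```

```bash
python3 go.py 0.5903 -0.0057 0.174 2.65 1
```

```text
t 32.1 q1,q7 [ 0.5  -0.75] grasp [ 0.5903 -0.0057  0.1753] jawdeg 2.69 F [ 0.2 -0.2 -8.4] gap 0.107
delta [0.    0.001 0.013] rot [ 0.001 -0.     0.   ]
0.00 0.00 0.01 0.00 -0.00 0.00 rows 1
```

Emit:
drive_tool(deltas="0 0 0.006 0 0 0 -1;0 0 0.012 0 0 0 -1;0 0 0.016 0 0 0 -1;0 0 0.016 0 0 0 -1")

```text
t: 32.6
ee_pos: [0.5903, -0.0057, 0.3289]
tcp_rot: [[-0.047, 0.999, 0.001], [0.999, 0.047, -0.0], [-0.0, 0.001, -1.0]]
wrist_force: [-0.9, -1.5, -2.2]
finger_gap: 0.104
```

Emit:
drive_tool(deltas="0 0 0.005 0 0 0 -1;0 0 0.008 0 0 0 -1;0 0 0.008 0 0 0 -1")

```text
t: 32.98
ee_pos: [0.5904, -0.0056, 0.3288]
tcp_rot: [[-0.047, 0.999, 0.002], [0.999, 0.047, -0.001], [-0.001, 0.002, -1.0]]
wrist_force: [-2.8, -2.2, 5.9]
finger_gap: 0.102
```

Fully supported now; open gently and retreat upward.

Emit:
drive_tool(deltas="0 0 0 0 0 0 -0.5;0 0 0 0 0 0 0.2;0 0 0 0 0 0 1;0 0 0 0 0 0 1;0 0 0 0 0 0 1")

```text
t: 33.6
ee_pos: [0.5905, -0.0056, 0.3288]
tcp_rot: [[-0.047, 0.999, 0.002], [0.999, 0.047, -0.001], [-0.001, 0.002, -1.0]]
wrist_force: [-0.3, -0.1, 0.1]
finger_gap: 0.999
```

Emit:
drive_tool(deltas="0 0 -0.2 0 0 0 1;0 0 -0.6 0 0 0 1;0 0 -0.95 0 0 0 1;0 0 -0.95 0 0 0 1")

```text
t: 34.1
ee_pos: [0.5906, -0.0047, 0.4277]
tcp_rot: [[-0.047, 0.999, 0.008], [0.999, 0.047, -0.0], [-0.001, 0.008, -1.0]]
wrist_force: [0.4, -0.2, -0.6]
finger_gap: 0.997
```

```bash
python3 go.py 0.45 -0.35 0.29 2.65 1
```

```text
t 34.1 q1,q7 [ 0.57 -0.63] grasp [ 0.5918 -0.0048  0.273 ] jawdeg 2.69 F [ 0.4 -0.2 -0.6] gap 0.997
delta [-3.383 -1.565 -0.18 ] rot [0.005 0.    0.   ]
-0.85 -0.39 -0.04 0.00 0.00 0.00 rows 2
-0.85 -0.39 -0.04 0.00 0.00 0.00 rows 2
-0.85 -0.39 -0.04 0.00 0.00 0.00 rows 2
-0.85 -0.39 -0.04 0.00 0.00 0.00 rows 2
```

Emit:
drive_tool(deltas="-0.85 -0.39 -0.04 0 0 0 1;-0.85 -0.39 -0.04 0 0 0 1")

```text
t: 34.35
ee_pos: [0.5545, -0.0937, 0.4313]
tcp_rot: [[-0.046, 0.999, 0.006], [0.999, 0.046, -0.002], [-0.002, 0.006, -1.0]]
wrist_force: [-0.2, 0.4, -0.3]
finger_gap: 1.003
```

Emit:
drive_tool(deltas="-0.85 -0.39 -0.04 0 0 0 1;-0.85 -0.39 -0.04 0 0 0 1")

```text
t: 34.6
ee_pos: [0.518, -0.1832, 0.435]
tcp_rot: [[-0.043, 0.999, 0.005], [0.999, 0.043, -0.003], [-0.003, 0.005, -1.0]]
wrist_force: [1.1, -0.1, 0.1]
finger_gap: 0.999
```

Emit:
drive_tool(deltas="-0.85 -0.39 -0.04 0 0 0 1;-0.85 -0.39 -0.04 0 0 0 1")

```text
t: 34.85
ee_pos: [0.481, -0.2726, 0.4388]
tcp_rot: [[-0.04, 0.999, 0.003], [0.999, 0.04, -0.003], [-0.003, 0.003, -1.0]]
wrist_force: [0.2, 0.8, -0.7]
finger_gap: 0.998
```

Emit:
drive_tool(deltas="-0.85 -0.39 0 0 0 0 1;-0.85 -0.39 0 0 0 0 1;-0.85 -0.39 0 0 0 0 1")

```text
t: 35.22
ee_pos: [0.4438, -0.3621, 0.4383]
tcp_rot: [[-0.035, 0.999, 0.002], [0.999, 0.035, -0.003], [-0.003, 0.002, -1.0]]
wrist_force: [-0.1, 1.1, 0.4]
finger_gap: 0.999
```

Run:
```python
from s2 import *
d=np.pi/180
B=[.5903,-.0072,92.65*d]; R=[.5933,-.0721,182.65*d]; G=[.5873,.0577,182.65*d]
ws=OBJ['weight']; 
W=up(ws+[boxpts(0,0,.056,.012,.054,.066)],.112)
crops([],'k12.png',cz=.08,h=(50,40))
crops([(OBJ['board'],B),(up(OBJ['lime'],.032),B),(up(OBJ['red'],.064),R),(up(OBJ['red'],.064),G),(up(OBJ['walnut'],.082),B),(W,B)],'k13.png',cz=.08,h=(50,40))
cv2.imwrite('pics/fin.png',np.vstack([cv2.imread('pics/k12.png')[:300],cv2.imread('pics/k13.png')[:300]]))
rep('weight',up(ws,.112),B); rep('walnut',up(OBJ['walnut'],.082),B)
save('side','end_s.png'); save('top','end_t.png')
a=cv2.imread('pics/end_t.png');b=cv2.imread('pics/end_s.png'); cv2.imwrite('pics/end.png',cv2.resize(np.hstack([a,b]),(800,300)))
```

```text
weight both [ 0.59   -0.0065] 91.15 117.8
weight top [ 0.5885 -0.0072] 88.4 45.6
weight side [ 0.5921 -0.0055] 98.42 50.8
walnut both [ 0.5908 -0.009 ] 93.1 175.1
walnut top [ 0.5907 -0.01  ] 92.57 26.4
walnut side [ 0.5898 -0.0027] 94.21 111.2
```

View pics/fin.png

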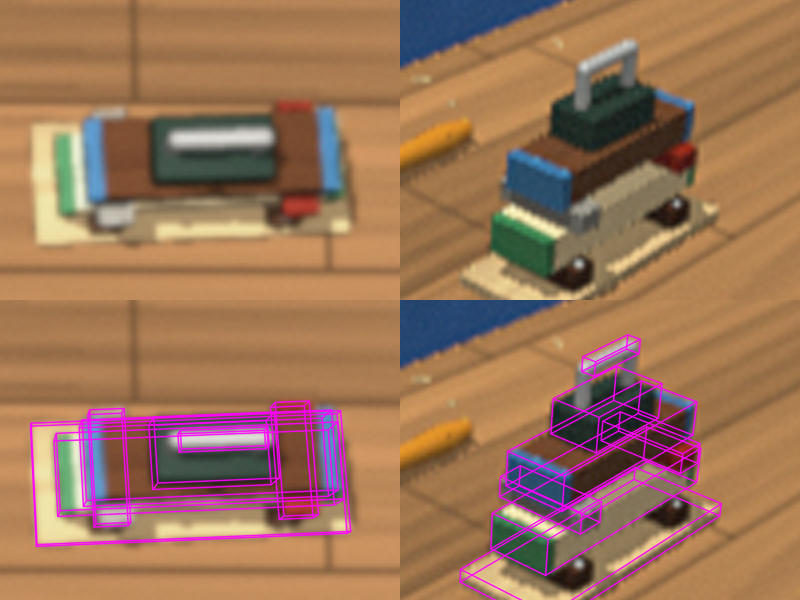

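View pics/end.png

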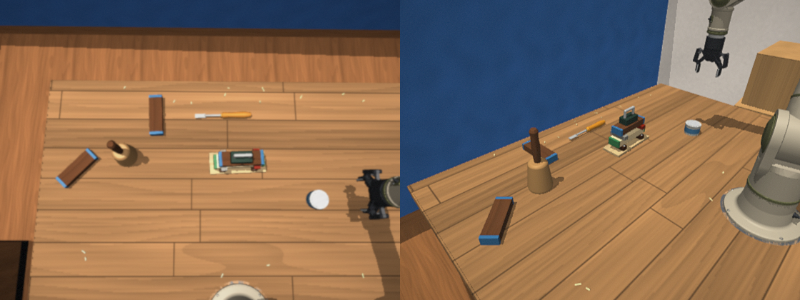

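```bash
python3 -c "
from plant import *
print(observe()['t'],finish_job())"
```

```text
the job is handed in; nothing more can be done
35.425 None
```

The drying stack is built in the order asked, and I handed it in at about 35 s of the 136 s allowed. `finish_job` reports no verdict.

- **Stack:** the lime blank lies across the two bearers. The red-brown sticker is above one bearer (the one at -y) and the grey above the other. The walnut blank lies on the stickers and the iron weight sits on the middle of the walnut. I took the walnut-like blank nearest the robot, at about (0.60, 0.25).
- **Weight:** I lowered it about 1 mm at a time until the walnut carried it, with the wrist force going from about -9 N to +6 N, and only then opened the gripper.
- **Final pictures:** the stack stands upright and each part lies within a few millimetres of its planned outline in both cameras. The tin, gouge and mallet look unmoved. The gripper is well clear of everything.
- **Checks that disagreed:** the two cameras' position fits differ from each other by about 2 to 7 mm. They also put the weight's turn at 88° (top) and 98° (side), against a planned 92.65°. I took the side figure as a poor fit, because the pictures show the weight in line with the walnut and the gripper let it go at 92.7°.
- **Joint range:** while picking up the red sticker, joint 6 read 0.108 rad, just under its stated lower limit of 0.11. That may be rounding, and the robot reported nothing.

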